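Ready a stirred reactor: snap in its bearing cover and dial the speed

TASK

Get the stirred reactor ready for its next run: take the blue seating tool and with it press the white bearing cover in the bottom of the steel vessel straight down until it snaps fully home; only the tool may press on the cover, never the gripper. Then put the tool back on the bench and let it go, and last of all roll the stirrer controller's thumbwheel up by pushing its ridges until it shows 7 between the red index fins. Leave the wash bottle, the hex key and the beaker where they are.

Things in the scene. Friction and masses are not known exactly. Their poses are not given: they have to be found in the camera images.
- tool_center (a point): Seating tool, middle of its axis: 88 mm long, 0.17 to 0.34 kg. Its own x axis runs from the grip's end (-44) to the foot's face (+44). Blue grip: a bar, x -44 to +22, 32 mm wide (y) by 40 mm (z). It starts lying, axis level and 20 mm above the bench, 32 mm wide, grip end roughly towards the robot. Stood on its foot it is steady, centre 44 mm high.
- tool_grip_end (a point): Point on the tool's axis 12 mm from the end of the blue grip. The vessel is so deep and narrow that the tool goes in only upright, held near this end by a gripper pointing straight down. Taken lying with the gripper leaning 45 deg towards the grip's end, then turned half a turn about the gripper's own axis, the tool hangs upright, can be stood on the bench, let go and taken again here from above.
- tool_foot (a point): Centre of the flat working face of the tool's white round foot: 40 mm diameter, 12 mm thick; 44 mm from the tool's centre.
- cover_top (a point): Centre of the flat top of the bearing cover: white plastic flange, 68 mm diameter, 9 mm thick, orange band, on a 54 mm plug; z up. It starts on the ring's four spring catches, about 12 mm proud, top about 83 mm above the bench. Pressed straight down on its middle it resists with up to about 14 N, then snaps past the catches until its flange lies flat on the ring, top 71 mm above the bench.
- bearing_ring (a point): Centre of the top face of the dark bearing ring (76 mm outer diameter, 22 mm high) fixed in the middle of the vessel floor; 62 mm above the bench, z up.
- reactor_rim (a point): Centre of the open mouth of the fixed steel reactor vessel, at rim height, 195 mm above the bench (bolt heads 5 mm higher). Round pot, inner diameter 160 mm, outer 172, flange 192 mm at the rim, inner floor 40 mm above the bench; it stands on a square steel base, 205 mm wide, 30 mm high.
- controller: Fixed stirrer controller, white and blue case, 150 by 150 mm, flat top 60 mm above the bench; origin under its middle; x from its front (facing the robot) to its back, z up. Behind the wheel a white hood, 48 mm wide, covers x 34 to 74 mm and stands 14 mm above the top. Red index fins either side of the wheel (x 13 to 20 mm, y 18 to 22 mm) stand 22 mm above the top.
- wheel_axis (a point): Centre of the thumbwheel, on its axle, 42 mm above the bench; y along the axle, x to the back, as the case. Wheel: 26 mm wide, black, ten grey ridges across the rim, 36 deg apart, 6 mm thick, tops at radius 36 mm; drum between them 30 mm. White facets carry black numerals 0 to 9, tops to the back. The one between the red fins, on the facet 18 deg behind the top, is the setting.
- thumbwheel (a joint): Wheel angle, rad: 0.6283 per digit (4.398 shows 7); starts at 3, 4 or 5; grows as the wheel's top moves to the back. Click stops hold each digit: one ridge is then at the very top, the next 36 deg before it (edge 24 mm before the axle and 27 mm above it, 9 mm over the case). Pushing that front ridge back and up, about 8 N, raises the digit by one; past half-way it clicks on by itself.
- bottle_mid (a point): Bystander: white wash bottle, 64 mm diameter, 165 mm high; point 80 mm up its axis.
- hex_key: Bystander: black steel L-shaped hex key lying flat, 110 by 45 mm, 10 mm thick; point under the middle of the long leg.
- beaker_mid (a point): Bystander: glass beaker, 68 mm diameter, 85 mm high; point 42 mm up its axis.
Not all that is in view belongs to the job. Of the things like the part that bears cover_top, leave any that is pink or purple; of the rest the smaller one is meant.

How it is judged (in metres and radians):
On the way, in this order (a step that is already met when the one before it is completed fails the run):
1. the bearing cover is pressed home with the seating tool held in the gripper (z of cover_top in the frame of bearing_ring below 0.0108 m and angle between cover_top's own z axis and vertical below 0.05 rad and contact force between seating_tool and cover above 1.5 N and contact force between the fingers and seating_tool above 1.5 N), for 0.1 s.
2. the tool is back on the bench, let go (height (world z) of tool_center below 0.052 m and contact force between each of the arm, the fingers and seating_tool below 0.1 N), for 0.1 s.
3. the thumbwheel shows 7 (value of joint thumbwheel between 4.20974 and 4.58674 rad), for 0.2 s.
At the end, for the whole second after the job is handed in: The cover is home: its top is less than 10.8 mm above the top of the bearing ring (9 mm when flush) and tilted less than 0.05 rad. The thumbwheel shows 7, within 0.3 of a digit, and is at rest. The seating tool rests on the bench, standing or lying (its centre below 52 mm) (all of step 3 and z of cover_top in the frame of bearing_ring below 0.0108 m and angle between cover_top's own z axis and vertical below 0.05 rad and height (world z) of tool_center below 0.052 m and linear speed of seating_tool below 0.02 m/s and velocity of joint thumbwheel between -0.1 and 0.1 rad/s); the robot touches nothing.
It fails at once if the gripper or arm itself presses on the cover (contact force between any of the fingers, the arm and cover above 1 N).
It fails at once if the wash bottle is moved more than 30 mm (distance of bottle_mid from where it was at the start of the episode above 0.03 m).
It fails at once if the hex key is moved more than 30 mm (distance of hex_key from where it was at the start of the episode above 0.03 m).
It fails at once if the beaker is moved more than 30 mm (distance of beaker_mid from where it was at the start of the episode above 0.03 m).
It also fails if it takes over 72 s, if anything falls off the work surface, if the arm or the gripper's body presses on something with over 40 N, if the wrist force passes 120 N, or if a joint passes its speed limit or range.

ROBOT

A 6-joint arm with a two-finger parallel gripper is mounted at the origin on the work surface. World frame = base frame: x ahead of the robot, y to its left, z up, the work surface at z = 0. Lengths are in m, angles in degrees, forces in N, time in s.
With the tool pointing down it reaches from about 0.425 to 0.925 m from the base axis. Payload 12.5 kg.
Tool frame: the origin (TCP) lies at the very end of the fingers, on their centre line; the grasp point (between the pads) lies 19 mm behind it; z points along the fingers, y is the direction in which the jaws open and shut (so a half turn about z gives the same grasp; the last joint's range is limited). The gripper opens to 85 mm and grips with 20 to 120 N. Pads are 22 mm wide; open, the fingers measure 114 mm over their backs; the gripper's body (76 mm by 85 mm) begins 54 mm behind the grasp point. The pads swing forward as they close: fully open they stand 13 mm farther back than shut.
Start: joints at [70.038, 28.126, 89.318, -0, 62.55, -6.05], TCP at [0.15, 0.607, 0.231] pointing down, gripper open.
Joint ranges: [-177.58, 177.58], [-47.91, 125.51], [2.72, 160], [-65.01, 245.01], [3.68, 167.84], [-153.87, 153.87]. Speed limits (degrees/s): [127.2, 127.2, 159.86, 180, 180, 180].

INTERFACE

Orientations are given as a 3x3 rotation matrix whose columns are the frame's x, y, z axes.
In Python, from rig import robot, imaging gives the robot as it stands. The module is installed in compiled form; this text tells all that it offers.
- The arm moves only by the tool move_arm, never from a script. Its argument "series" is a list of rows, each an object of numbers: "grip": the closure in counts, from 0 (fully open) to 255 (shut); "x", "y", "z": the shift along the tool's x, y, z as a fraction of full scale; "ax", "ay", "az": the turn, a rotation vector about the tool's x, y, z as a fraction of full scale. A call has 1 to 5 rows; each row shifts and turns the pose as measured when the row begins, along the tool's axes as they then stand; what a row does not reach is not made up. Full scale, the value 1, is 25 mm for a shift and 0.12 rad for a turn. A row lasts 1/10 s, in which the tool goes at most 50 mm and 8.59 degrees, less where a joint would pass 70% of its speed; a pose out of reach is approached as far as the arm can. A call with a number of a shift or a turn outside -1 to 1 is refused whole. A call with a gripper value outside its range is refused whole. The fingers move at their own pace and stop on an object; "grip_force" is the grip in N (left out, the last holds). Time passes only in rows, so rows that do not move let the fingers close. It gives the time, the measured TCP pose, the force and the opening at its end, in the units of the state.
- robot.state(): the state, without advancing time (a new reading comes with each control period).
- imaging.camera(name): name is "scene" or "top" or "wrist"; returns a dict with "frame" (480x640x3 uint8, blue, green, red), "K" (3x3 intrinsics, pixels), "cam_to_world" (4x4, takes a point from camera to world coordinates). Camera axes: x right, y down, z forward; pixel columns grow to the right and rows downward; lengths in m; the calibration is good to about 2 mm. A picture is of the moment at which its call begins. There is no depth.
- robot.finish_job(): hands the job in, once; it reports no verdict.
The state is a dict: "clock": time; "joints": joint angles; "joint_vel": joint speeds; "tau": joint torques, N m; "tool_pos": TCP position; "ee_rot": TCP orientation; "contact_force": force on the tool from outside, world axes, zero at the start; "wrist_torque": the same for the moment, N m; "opening": finger opening in m.
Only numpy, scipy, OpenCV 4.12 (cv2) and the standard library are available. Lean on these libraries where they do the work, as an engineer would, in place of code of your own. Each camera call takes 0.05 s, during which the arm holds its last target. There are 200 camera calls.

## Working session

There is one attempt and no reset: what is moved stays moved. The work goes in short steps, Python scripts to look and compute and a tool call to move; the robot and the scene stay as the last step left them, time stands still between calls to the robot, and variables do not carry over. Pictures are saved under pics/ and viewed, about 8 in all and at most 12, crops included, and the job is handed in when it is done.

Besides the shell and the picture viewer there is one more tool, called as name([rows], argument=value, ...), one row to a line, values as JSON. move_arm: Moves the arm, as the interface text tells. Shift numbers are shares of 25 mm and turn numbers shares of 0.12 rad, none past 1 either way. Its arguments: {"type":"object","properties":{"series":{"type":"array"},"grip_force":{"type":"number"}},"required":["series"]}

```bash
mkdir -p pics
python3 - <<'E'
from rig import robot, imaging
import cv2, pickle, numpy as np
s=robot.state(); print({k:np.round(v,3).tolist() for k,v in s.items()})
ims={}
for n in ("scene","top","wrist"):
    c=imaging.camera(n); ims[n]=c; print(n,np.round(c["K"],1).tolist(),np.round(c["cam_to_world"],3).tolist())
    cv2.imwrite(f"pics/{n}0.png",c["frame"])
pickle.dump(ims,open("ims0.pkl","wb"))
E
```

```text
{'clock': 0.0, 'joints': [70.036, 28.163, 89.351, -0.001, 62.551, -6.051], 'joint_vel': [0.252, 0.005, 0.008, -0.033, 0.005, 0.0], 'tau': [-0.001, -61.845, -26.16, -0.0, 0.004, -0.0], 'tool_pos': [0.15, 0.606, 0.231], 'ee_rot': [[-0.971, 0.24, -0.0], [0.24, 0.971, -0.001], [0.0, -0.001, -1.0]], 'contact_force': [-0.486, -0.544, 0.188], 'wrist_torque': [0.041, -0.028, 0.007], 'opening': 0.085}
scene [[505.9, 0.0, 322.1], [0.0, 505.9, 240.8], [0.0, 0.0, 1.0]] [[0.355, 0.633, -0.688, 1.413], [0.935, -0.23, 0.272, -0.313], [0.014, -0.74, -0.673, 0.934], [0.0, 0.0, 0.0, 1.0]]
top [[604.3, 0.0, 313.6], [0.0, 604.3, 225.7], [0.0, 0.0, 1.0]] [[-0.013, -0.998, 0.062, 0.516], [-1.0, 0.014, 0.016, 0.002], [-0.016, -0.061, -0.998, 1.629], [0.0, 0.0, 0.0, 1.0]]
wrist [[392.1, 0.0, 314.9], [0.0, 392.1, 237.8], [0.0, 0.0, 1.0]] [[0.241, 0.919, 0.312, 0.07], [0.971, -0.228, -0.078, 0.627], [-0.0, 0.322, -0.947, 0.375], [0.0, 0.0, 0.0, 1.0]]
```

View pics/top0.png

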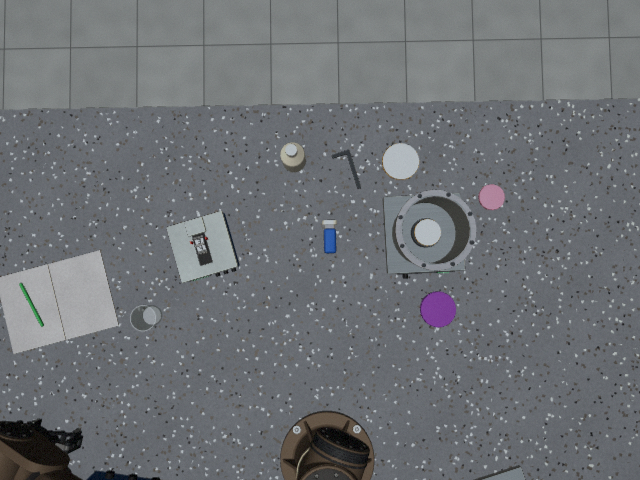

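View pics/scene0.png

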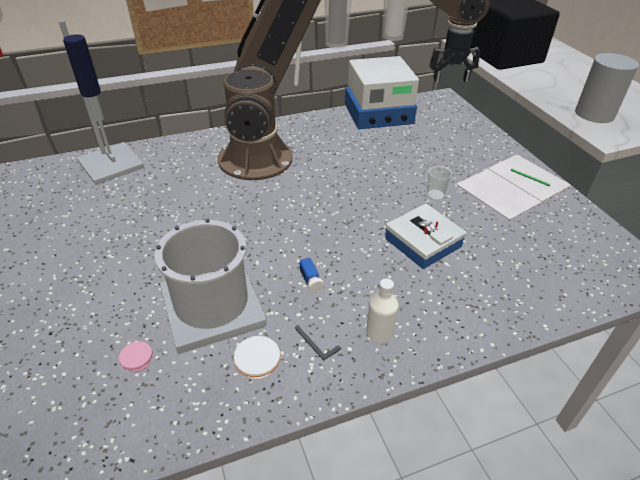

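Top view: tool at about (330,238), with the blue grip nearer the robot and the white foot to the back. The vessel is at (435,230) with the cover at (428,233), the controller at (202,247) and the beaker at (145,317). The bottle is at (292,155) and the hex key at (348,165). The pink and purple discs and the large white one on the bench are decoys.

```bash
cat > h.py <<'E'
import numpy as np, cv2, pickle
def ray(c,uv,z):
    K,T=c["K"],c["cam_to_world"]; d=T[:3,:3]@np.linalg.solve(K,[uv[0],uv[1],1.]); o=T[:3,3]
    return o+d*(z-o[2])/d[2]
def proj(c,p):
    T=np.linalg.inv(c["cam_to_world"]); q=c["K"]@(T[:3,:3]@np.asarray(p)+T[:3,3]); return q[:2]/q[2]
def blobs(m,amin=20):
    cs,_=cv2.findContours(m.astype(np.uint8),cv2.RETR_EXTERNAL,cv2.CHAIN_APPROX_NONE)
    return sorted([k for k in cs if cv2.contourArea(k)>amin],key=cv2.contourArea,reverse=True)
E
python3 - <<'E'
from h import *
I=pickle.load(open("ims0.pkl","rb"))
for n in ("top","scene"):
    c=I[n]; f=c["frame"].astype(int); hsv=cv2.cvtColor(c["frame"],cv2.COLOR_BGR2HSV)
    b=(hsv[...,0]>100)&(hsv[...,0]<125)&(hsv[...,1]>150)&(hsv[...,2]>60)
    for k in blobs(b,60)[:4]:
        r=cv2.minAreaRect(k); print(n,"blue",np.round(r[0],1),np.round(r[1],1),round(r[2],1),[np.round(ray(c,p,.04)[:2],4).tolist() for p in cv2.boxPoints(r)])
    w=(hsv[...,1]<50)&(hsv[...,2]>170)
    for k in blobs(w,60)[:8]:
        (x,y),rad=cv2.minEnclosingCircle(k); r=cv2.minAreaRect(k); print(n,"white",round(x),round(y),round(rad,1),np.round(r[1],1),np.round(ray(c,r[0],.083)[:2],4))
    red=((hsv[...,0]<8)|(hsv[...,0]>172))&(hsv[...,1]>150)&(hsv[...,2]>80)
    for k in blobs(red,2)[:6]:
        m=k[:,0].mean(0);print(n,"red",m,np.round(ray(c,m,.082)[:2],4))
c=I["top"]
a=cv2.resize(c["frame"][200:295,150:260],None,fx=4,fy=4,interpolation=2)
b=cv2.resize(c["frame"][180:282,378:484],None,fx=3.5,fy=3.72,interpolation=2)
b=cv2.resize(b,(380,380));a=cv2.resize(a,(440,380));cv2.imwrite("pics/crop0.png",np.hstack([a,b]))
E
```

```text
top blue [329.5 240.5] [23. 11.] 90.0 [[0.605, -0.0], [0.6046, -0.029], [0.5441, -0.0281], [0.5444, 0.0008]]
top white 400 161 17.8 [34.6 34.6] [ 0.7752 -0.1993]
top white 38 286 22.4 [39.6 31.7] [0.4609 0.7397]
top white 89 318 29.7 [35.1 54.1] [0.3911 0.6074]
top white 47 330 18.7 [31.2 32.3] [0.3583 0.7154]
top white 427 232 13.0 [24.7 24.7] [ 0.5912 -0.2641]
top white 94 273 22.3 [41.1 24.7] [0.4963 0.5931]
top white 192 270 16.0 [21.3 28.4] [0.5078 0.3391]
top white 66 274 18.1 [26.3 28.7] [0.4976 0.6661]
scene blue [377.1 114. ] [74. 37.] 15.0 [[-0.0663, 0.3177], [-0.316, 0.4597], [-0.0802, 0.6503], [0.1336, 0.4963]]
scene blue [422.4 250.9] [76.4 32.1] 6.1 [[0.6277, 0.162], [0.5208, 0.2241], [0.619, 0.3996], [0.7181, 0.3269]]
scene blue [308.  269.5] [23.3 13.9] 63.4 [[0.5517, -0.0403], [0.5413, -0.0036], [0.6185, -0.0044], [0.6275, -0.0396]]
scene white 560 102 90.6 [180.2  77. ] [0.0285 1.2584]
scene white 420 431 51.7 [70.  77.8] [1.0709 0.0163]
scene white 350 458 53.0 [70.4 80.8] [ 1.0708 -0.1201]
scene white 486 406 51.2 [79.1 66.6] [1.0706 0.1528]
scene white 512 185 58.0 [ 57.  102.9] [0.5083 0.627 ]
scene white 537 380 40.8 [71.5 57.8] [1.0626 0.2873]
scene white 524 464 52.5 [ 53. 101.] [1.1681 0.1659]
scene white 585 435 47.3 [76.4 62.6] [1.1825 0.2868]
scene red [425.30769231 230.23076923] [0.5948 0.2951]
scene red [ 0.28571429 52.5       ] [-0.9953 -0.81  ]
```

View pics/crop0.png

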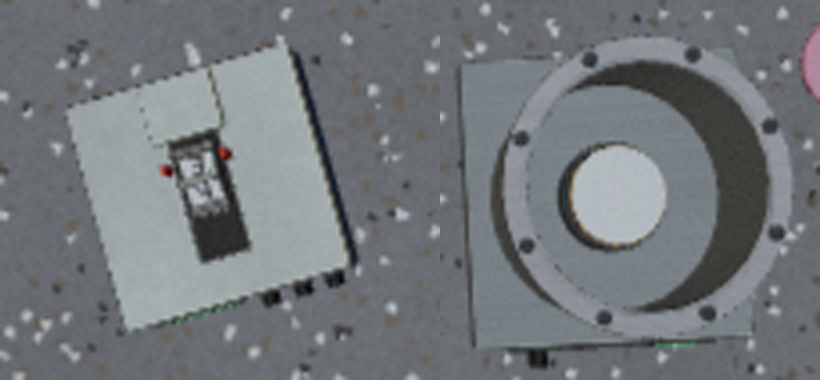

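The crop shows the controller with its front towards the robot, turned about +15°, and the cover concentric in the vessel. Positions so far: cover (0.591,-0.264); tool grip x 0.545–0.605, y about -0.014. These agree with the given sizes. I'm moving towards the tool now.

move_arm([
  {"az": -1,"grip": 0},
  {"az": -1,"grip": 0},
  {"x": -1,"y": -1,"grip": 0},
  {"x": -1,"y": -1,"grip": 0},
  {"x": -1,"y": -1,"grip": 0},
])

```text
invalid input at $.series[0]: expected keys grip, x, y, z, ax, ay, az
```

move_arm([
  {"x": -1,"y": -1,"grip": 0},
  {"x": -1,"y": -1,"grip": 0},
  {"x": -1,"y": -1,"grip": 0},
  {"x": -1,"y": -1,"grip": 0},
  {"x": -1,"y": -1,"grip": 0},
])

```text
invalid input at $.series[0]: expected keys grip, x, y, z, ax, ay, az
```

move_arm([
  {"grip": 0,"x": 0,"y": 0,"z": 0,"ax": 0,"ay": 0,"az": -1},
  {"grip": 0,"x": 0,"y": 0,"z": 0,"ax": 0,"ay": 0,"az": -1},
  {"grip": 0,"x": -1,"y": -1,"z": 0,"ax": 0,"ay": 0,"az": 0},
  {"grip": 0,"x": -1,"y": -1,"z": 0,"ax": 0,"ay": 0,"az": 0},
  {"grip": 0,"x": -1,"y": -1,"z": 0,"ax": 0,"ay": 0,"az": 0},
])

```text
clock: 0.65
tool_pos: [0.2246, 0.5317, 0.229]
ee_rot: [[-1.0, -0.013, -0.002], [-0.013, 1.0, -0.003], [0.002, -0.003, -1.0]]
contact_force: [1.2, 0.7, 0.0]
opening: 0.0855
```

move_arm([
  {"grip": 0,"x": -1,"y": -1,"z": 0,"ax": 0,"ay": 0,"az": 0},
  {"grip": 0,"x": -1,"y": -1,"z": 0,"ax": 0,"ay": 0,"az": 0},
  {"grip": 0,"x": -1,"y": -1,"z": 0,"ax": 0,"ay": 0,"az": 0},
  {"grip": 0,"x": -1,"y": -1,"z": 0,"ax": 0,"ay": 0,"az": 0},
  {"grip": 0,"x": -1,"y": -1,"z": 0,"ax": 0,"ay": 0,"az": 0},
])

```text
clock: 1.15
tool_pos: [0.3551, 0.4027, 0.2284]
ee_rot: [[-1.0, -0.014, -0.003], [-0.014, 1.0, -0.004], [0.003, -0.004, -1.0]]
contact_force: [-0.4, 0.3, 0.1]
opening: 0.0854
```

move_arm([
  {"grip": 0,"x": -0.4,"y": -1,"z": 0,"ax": 0,"ay": 0,"az": 0},
  {"grip": 0,"x": -0.4,"y": -1,"z": 0,"ax": 0,"ay": 0,"az": 0},
  {"grip": 0,"x": -0.4,"y": -1,"z": 0,"ax": 0,"ay": 0,"az": 0},
  {"grip": 0,"x": -0.4,"y": -1,"z": 0,"ax": 0,"ay": 0,"az": 0},
  {"grip": 0,"x": -0.4,"y": -1,"z": 0,"ax": 0,"ay": 0,"az": 0},
])

```text
clock: 1.65
tool_pos: [0.4101, 0.2723, 0.228]
ee_rot: [[-1.0, -0.013, -0.003], [-0.013, 1.0, -0.005], [0.003, -0.005, -1.0]]
contact_force: [0.1, 1.3, 0.2]
opening: 0.0853
```

move_arm([
  {"grip": 0,"x": -0.4,"y": -1,"z": 0,"ax": 0,"ay": 0,"az": 0},
  {"grip": 0,"x": -0.4,"y": -1,"z": 0,"ax": 0,"ay": 0,"az": 0},
  {"grip": 0,"x": -0.4,"y": -1,"z": 0,"ax": 0,"ay": 0,"az": 0},
  {"grip": 0,"x": -0.4,"y": -1,"z": 0,"ax": 0,"ay": 0,"az": 0},
  {"grip": 0,"x": -0.2,"y": -1,"z": 0,"ax": 0,"ay": 0,"az": 0},
])

```text
clock: 2.15
tool_pos: [0.4581, 0.1423, 0.228]
ee_rot: [[-1.0, -0.012, -0.004], [-0.012, 1.0, -0.005], [0.004, -0.005, -1.0]]
contact_force: [0.5, -0.0, -0.9]
opening: 0.0853
```

move_arm([
  {"grip": 0,"x": 0,"y": -1,"z": 0,"ax": 0,"ay": 0,"az": 0},
  {"grip": 0,"x": 0,"y": -1,"z": 0,"ax": 0,"ay": 0,"az": 0},
  {"grip": 0,"x": 0,"y": -1,"z": 0,"ax": 0,"ay": 0,"az": 0},
  {"grip": 0,"x": 0,"y": -1,"z": 0,"ax": 0,"ay": 0,"az": 0},
  {"grip": 0,"x": 0,"y": -1,"z": 0,"ax": 0,"ay": 0,"az": 0},
])

```text
clock: 2.65
tool_pos: [0.4595, 0.0119, 0.2281]
ee_rot: [[-1.0, -0.012, -0.005], [-0.012, 1.0, -0.005], [0.005, -0.005, -1.0]]
contact_force: [0.0, -0.8, 0.6]
opening: 0.0855
```

Run:
```python
from rig import robot, imaging
from h import *
s=robot.state(); print(np.round(s["joints"],1),np.round(s["tool_pos"],4))
c=imaging.camera("wrist"); pickle.dump(c,open("w1.pkl","wb")); cv2.imwrite("pics/w1.png",c["frame"])
hsv=cv2.cvtColor(c["frame"],cv2.COLOR_BGR2HSV)
b=(hsv[...,0]>100)&(hsv[...,0]<125)&(hsv[...,1]>120)&(hsv[...,2]>40)
for k in blobs(b,100)[:3]:
    r=cv2.minAreaRect(k); print(np.round(r[0],1),np.round(r[1],1),round(r[2],1),[np.round(ray(c,p,.04)[:2],4).tolist() for p in cv2.boxPoints(r)])
```

```text
[ -6.6  15.1 111.6  -0.4  53.6 -97.1] [0.4595 0.0119 0.2281]
[286.  312.5] [71. 32.] 90.0 [[0.5277, -0.029], [0.5273, 0.0006], [0.6038, 0.0007], [0.6043, -0.0309]]
[589.1 247.1] [17.2 99.2] 76.0 [[0.4985, 0.2144], [0.4748, 0.2948], [0.4903, 0.3027], [0.5148, 0.2213]]
```

View pics/w1.png

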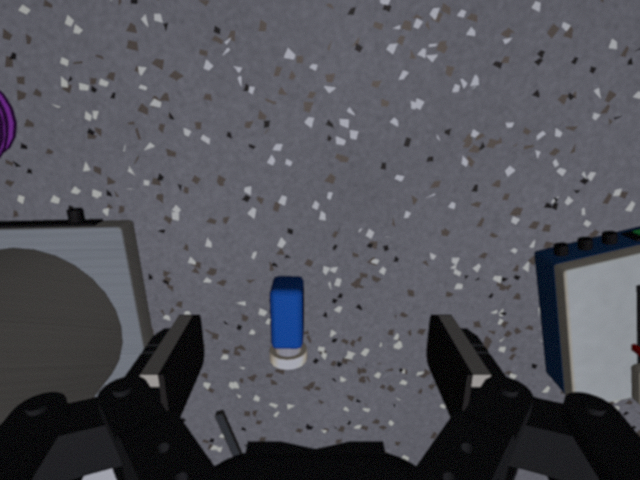

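Wrist view: tool at (287,320), lying along x with the grip end towards the robot. The grip spans x 0.538–0.604 at y -0.0145, yaw about 0. I'll tilt 45° and approach.

move_arm([
  {"grip": 0,"x": 0,"y": -0.5,"z": 0,"ax": 0,"ay": -1,"az": 0.1},
  {"grip": 0,"x": 0,"y": -0.5,"z": 0,"ax": 0,"ay": -1,"az": 0},
  {"grip": 0,"x": 0,"y": 0,"z": 0,"ax": 0,"ay": -1,"az": 0},
  {"grip": 0,"x": 0,"y": 0,"z": 0,"ax": 0,"ay": -1,"az": 0},
  {"grip": 0,"x": 0,"y": 0,"z": 0,"ax": 0,"ay": -1,"az": 0},
])

```text
clock: 3.2
tool_pos: [0.4621, -0.0144, 0.2287]
ee_rot: [[-0.856, -0.006, 0.516], [-0.002, 1.0, 0.008], [-0.516, 0.006, -0.856]]
contact_force: [0.4, 0.9, -0.5]
opening: 0.0854
```

move_arm([
  {"grip": 0,"x": 0,"y": 0,"z": 0,"ax": 0,"ay": -1,"az": 0},
  {"grip": 0,"x": 0,"y": 0,"z": 0,"ax": 0,"ay": -0.4,"az": 0},
  {"grip": 0,"x": 0,"y": 0,"z": 0,"ax": 0,"ay": 0,"az": 0},
])

```text
clock: 3.5
tool_pos: [0.4652, -0.0061, 0.2437]
ee_rot: [[-0.798, 0.009, 0.602], [0.014, 1.0, 0.004], [-0.602, 0.011, -0.798]]
contact_force: [-0.3, -0.1, -0.6]
opening: 0.0853
```

Run:
```python
from rig import robot
from h import *
s=robot.state(); R=np.array(s["ee_rot"]);p=np.array(s["tool_pos"]); print(np.round(s["joints"],1),np.round(p,4),np.round(R,3).tolist())
for t in ([.509,-.0145,.0845],[.580,-.0145,.0136]): print(np.round(R.T@(np.array(t)-p)/.025,2))
z=-45; Rt=np.array([[-.7071,0,.7071],[0,1,0],[-.7071,0,-.7071]])
print(cv2.Rodrigues(R.T@Rt)[0].ravel()/.12)
```

```text
[ -13.5    5.9  131.9   54.    10.3 -153.7] [ 0.4652 -0.0061  0.2437] [[-0.798, 0.009, 0.602], [0.014, 1.0, 0.004], [-0.602, 0.011, -0.798]]
[ 2.43 -0.39  6.14]
[ 1.87 -0.4  10.11]
[ 0.02231524 -1.15859031 -0.1168367 ]
```

The wrist nears its singularity here and j6 is at its limit, so leaning needs the flipped wrist (j4 → 180). I'll turn half a turn about z first so that j6 has room.

move_arm([
  {"grip": 0,"x": 0,"y": 0,"z": 0.1,"ax": 0,"ay": 0,"az": 1},
  {"grip": 0,"x": 0,"y": 0,"z": 0.1,"ax": 0,"ay": 0,"az": 1},
  {"grip": 0,"x": 0,"y": 0,"z": 0.1,"ax": 0,"ay": 0,"az": 1},
  {"grip": 0,"x": 0,"y": 0,"z": 0.1,"ax": 0,"ay": 0,"az": 1},
  {"grip": 0,"x": 0,"y": 0,"z": 0.1,"ax": 0,"ay": 0,"az": 1},
])

```text
clock: 4.0
tool_pos: [0.4735, -0.0058, 0.2332]
ee_rot: [[-0.662, 0.45, 0.599], [0.566, 0.825, 0.006], [-0.491, 0.343, -0.801]]
contact_force: [0.7, 0.8, -0.0]
opening: 0.0856
```

move_arm([
  {"grip": 0,"x": 0,"y": 0,"z": 0.1,"ax": 0,"ay": 0,"az": 1},
  {"grip": 0,"x": 0,"y": 0,"z": 0.1,"ax": 0,"ay": 0,"az": 1},
  {"grip": 0,"x": 0,"y": 0,"z": 0.1,"ax": 0,"ay": 0,"az": 1},
  {"grip": 0,"x": 0,"y": 0,"z": 0.1,"ax": 0,"ay": 0,"az": 1},
  {"grip": 0,"x": 0,"y": 0,"z": 0.1,"ax": 0,"ay": 0,"az": 1},
])

```text
clock: 4.5
tool_pos: [0.4824, -0.0054, 0.222]
ee_rot: [[-0.303, 0.744, 0.595], [0.929, 0.37, 0.01], [-0.213, 0.556, -0.803]]
contact_force: [0.4, -0.7, 0.1]
opening: 0.0857
```

move_arm([
  {"grip": 0,"x": 0,"y": 0,"z": 0.1,"ax": 0,"ay": 0,"az": 1},
  {"grip": 0,"x": 0,"y": 0,"z": 0.1,"ax": 0,"ay": 0,"az": 1},
  {"grip": 0,"x": 0,"y": 0,"z": 0.1,"ax": 0,"ay": 0,"az": 1},
  {"grip": 0,"x": 0,"y": 0,"z": 0.1,"ax": 0,"ay": 0,"az": 1},
  {"grip": 0,"x": 0,"y": 0,"z": 0.1,"ax": 0,"ay": 0,"az": 1},
])

```text
clock: 5.0
tool_pos: [0.4914, -0.0049, 0.2107]
ee_rot: [[0.161, 0.789, 0.592], [0.978, -0.21, 0.014], [0.135, 0.577, -0.806]]
contact_force: [-0.6, -1.2, 0.1]
opening: 0.0855
```

move_arm([
  {"grip": 0,"x": 0,"y": 0,"z": 0.1,"ax": 0,"ay": 0,"az": 1},
  {"grip": 0,"x": 0,"y": 0,"z": 0.1,"ax": 0,"ay": 0,"az": 1},
  {"grip": 0,"x": 0,"y": 0,"z": 0.1,"ax": 0,"ay": 0,"az": 1},
  {"grip": 0,"x": 0,"y": 0,"z": 0.1,"ax": 0,"ay": 0,"az": 1},
  {"grip": 0,"x": 0,"y": 0,"z": 0.1,"ax": 0,"ay": 0,"az": 1},
])

```text
clock: 5.5
tool_pos: [0.5007, -0.0041, 0.1995]
ee_rot: [[0.573, 0.569, 0.59], [0.695, -0.719, 0.019], [0.435, 0.4, -0.807]]
contact_force: [-0.6, 1.2, 0.3]
opening: 0.0854
```

move_arm([
  {"grip": 0,"x": 0,"y": 0,"z": 0.1,"ax": 0,"ay": 0,"az": 1},
  {"grip": 0,"x": 0,"y": 0,"z": 0.1,"ax": 0,"ay": 0,"az": 1},
  {"grip": 0,"x": 0,"y": 0,"z": 0.1,"ax": 0,"ay": 0,"az": 1},
  {"grip": 0,"x": 0,"y": 0,"z": 0.1,"ax": 0,"ay": 0,"az": 1},
  {"grip": 0,"x": 0,"y": 0,"z": 0.1,"ax": 0,"ay": 0,"az": 1},
])

```text
clock: 6.0
tool_pos: [0.5102, -0.0031, 0.1883]
ee_rot: [[0.793, 0.157, 0.589], [0.177, -0.984, 0.024], [0.583, 0.085, -0.808]]
contact_force: [0.3, -0.1, 0.2]
opening: 0.0853
```

```bash
cat > go.py <<'E'
from rig import robot
from h import *
def go(t,Rt=None):
    s=robot.state(); R=np.array(s["ee_rot"]);p=np.array(s["tool_pos"])
    print("t",s["clock"],"j",np.round(s["joints"],1),"p",np.round(p,4),"F",np.round(s["contact_force"],1),"op",round(float(s["opening"]),4))
    print("rows",np.round(R.T@(np.array(t)-p)/.025,2), None if Rt is None else np.round(cv2.Rodrigues(R.T@np.array(Rt))[0].ravel()/.12,2))
q=2**-.5
A=np.array([[q,0,q],[0,-1,0],[q,0,-q]])   # lean, x up
B=A@np.diag([-1,-1,1])                     # after half turn
D=np.array([[1,0,0],[0,-1,0],[0,0,-1.]])   # straight down, x ahead
E
python3 -c "
from go import *
go([.509,-.0145,.0845],A)"
```

```text
t 6.0 j [-12.   16.  130.3 100.7   8.5 -30.8] p [ 0.5102 -0.0031  0.1883] F [ 0.3 -0.1  0.2] op 0.0853
rows [-2.54  0.09  3.32] [-0.31  1.28  1.46]
```

move_arm([
  {"grip": 0,"x": 0,"y": 0,"z": 0,"ax": -0.15,"ay": 0.6,"az": 0.7},
  {"grip": 0,"x": 0,"y": 0,"z": 0,"ax": -0.15,"ay": 0.6,"az": 0.7},
  {"grip": 0,"x": -0.5,"y": 0,"z": 0.7,"ax": 0,"ay": 0,"az": 0},
  {"grip": 0,"x": -0.5,"y": 0,"z": 0.7,"ax": 0,"ay": 0,"az": 0},
  {"grip": 0,"x": -0.5,"y": 0,"z": 0.7,"ax": 0,"ay": 0,"az": 0},
])

```text
clock: 6.5
tool_pos: [0.5169, 0.0013, 0.1251]
ee_rot: [[0.759, 0.124, 0.64], [0.126, -0.991, 0.042], [0.639, 0.049, -0.767]]
contact_force: [-0.0, -0.6, 0.2]
opening: 0.0852
```

```bash
python3 -c "
from go import *
go([.509,-.0145,.0845],A)"
```

```text
t 6.5 j [-12.3  26.  135.4 152.4  22.5 -81. ] p [0.5169 0.0013 0.1251] F [-0.  -0.6  0.2] op 0.0852
rows [-1.36  0.51  1.02] [-0.4   0.73  1.04]
```

move_arm([
  {"grip": 0,"x": 0,"y": 0,"z": 0,"ax": -0.4,"ay": 0.7,"az": 1},
  {"grip": 0,"x": -0.7,"y": 0.3,"z": 0,"ax": 0,"ay": 0,"az": 0},
  {"grip": 0,"x": -0.7,"y": 0.3,"z": 0,"ax": 0,"ay": 0,"az": 0},
  {"grip": 0,"x": 0,"y": 0,"z": 0,"ax": 0,"ay": 0,"az": 0},
])

```text
clock: 6.9
tool_pos: [0.4939, -0.0131, 0.0973]
ee_rot: [[0.708, 0.022, 0.706], [0.024, -1.0, 0.007], [0.706, 0.012, -0.709]]
contact_force: [-0.1, 0.3, 0.4]
opening: 0.0853
```

Run:
```python
from go import *
from rig import imaging
go([.509,-.0145,.0845],A); go([.580,-.0145,.0140],A)
c=imaging.camera("wrist"); cv2.imwrite("pics/w2.png",c["frame"])
hsv=cv2.cvtColor(c["frame"],cv2.COLOR_BGR2HSV)
b=(hsv[...,0]>100)&(hsv[...,0]<125)&(hsv[...,1]>120)&(hsv[...,2]>40)
for k in blobs(b,100)[:2]:
    r=cv2.minAreaRect(k); print(np.round(r[0],1),np.round(r[1],1),round(r[2],1),[np.round(ray(c,p,.04)[:2],4).tolist() for p in cv2.boxPoints(r)])
```

```text
t 6.9 j [-14.8  32.6 142.6 163.1  40.3 -89. ] p [ 0.4939 -0.0131  0.0973] F [-0.1  0.3  0.4] op 0.0853
rows [0.07 0.06 0.79] [-0.06  0.02  0.2 ]
t 6.9 j [-14.8  32.6 142.6 163.1  40.3 -89. ] p [ 0.4939 -0.0131  0.0973] F [-0.1  0.3  0.4] op 0.0853
rows [0.09 0.09 4.79] [-0.06  0.02  0.2 ]
[320. 231.] [104.  50.] 90.0 [[0.6029, 0.0027], [0.6039, -0.0308], [0.5303, -0.0299], [0.5295, -0.0006]]
```

View pics/w2.png

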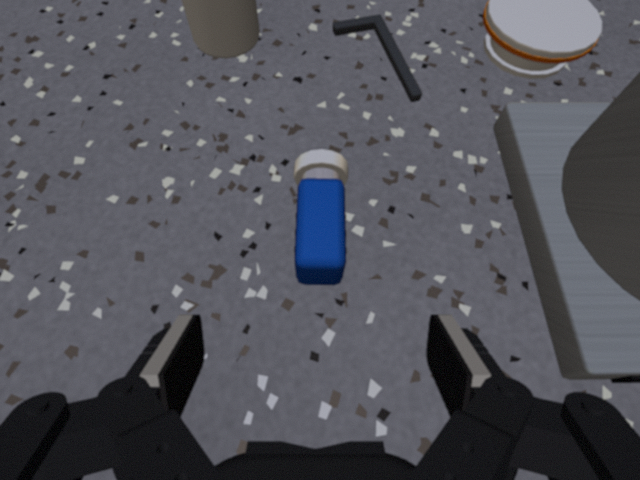

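View: the tool at (320,231) is centred between the fingers and aligned. Approaching and closing.

move_arm([
  {"grip": 0,"x": 0.03,"y": 0.04,"z": 1,"ax": -0.06,"ay": 0,"az": 0.2},
  {"grip": 0,"x": 0.03,"y": 0.04,"z": 1,"ax": 0,"ay": 0,"az": 0},
  {"grip": 0,"x": 0,"y": 0,"z": 1,"ax": 0,"ay": 0,"az": 0},
  {"grip": 0,"x": 0,"y": 0,"z": 1,"ax": 0,"ay": 0,"az": 0},
  {"grip": 0,"x": 0,"y": 0,"z": 0.5,"ax": 0,"ay": 0,"az": 0},
])

```text
clock: 7.45
tool_pos: [0.5839, -0.0119, 0.0217]
ee_rot: [[0.7, 0.015, 0.714], [0.014, -1.0, 0.008], [0.714, 0.004, -0.7]]
contact_force: [-0.3, 0.7, 0.6]
opening: 0.0855
```

```bash
python3 -c "
from go import *
go([.580,-.0145,.0140],A)"
```

```text
t 7.45 j [-11.4  44.8 131.6 167.1  42.  -89.2] p [ 0.5839 -0.0119  0.0217] F [-0.3  0.7  0.6] op 0.0855
rows [-0.33  0.1   0.1 ] [-0.07 -0.08  0.11]
```

move_arm([
  {"grip": 0,"x": -0.3,"y": 0.1,"z": 0.1,"ax": -0.07,"ay": -0.08,"az": 0.1},
  {"grip": 255,"x": 0,"y": 0,"z": 0,"ax": 0,"ay": 0,"az": 0},
  {"grip": 255,"x": 0,"y": 0,"z": 0,"ax": 0,"ay": 0,"az": 0},
  {"grip": 255,"x": 0,"y": 0,"z": 0,"ax": 0,"ay": 0,"az": 0},
  {"grip": 255,"x": 0,"y": 0,"z": 0,"ax": 0,"ay": 0,"az": 0},
], grip_force=80)

```text
clock: 7.95
tool_pos: [0.5803, -0.0135, 0.0164]
ee_rot: [[0.706, 0.004, 0.708], [0.005, -1.0, 0.002], [0.708, 0.002, -0.706]]
contact_force: [1.6, 0.7, -2.1]
opening: 0.0311
```

move_arm([
  {"grip": 255,"x": 0,"y": 0,"z": 0,"ax": 0,"ay": 0,"az": 0},
  {"grip": 255,"x": 0,"y": 0,"z": 0,"ax": 0,"ay": 0,"az": 0},
])

```text
clock: 8.15
tool_pos: [0.5798, -0.0136, 0.0169]
ee_rot: [[0.706, 0.004, 0.708], [0.005, -1.0, 0.001], [0.708, 0.002, -0.706]]
contact_force: [0.8, 0.1, -2.0]
opening: 0.0311
```

Gripped (31 mm). Lifting, then the half turn.

move_arm([
  {"grip": 255,"x": 0.7,"y": 0,"z": -0.7,"ax": 0,"ay": 0,"az": 0},
  {"grip": 255,"x": 0.7,"y": 0,"z": -0.7,"ax": 0,"ay": 0,"az": 0},
  {"grip": 255,"x": 0.7,"y": 0,"z": -0.7,"ax": 0,"ay": 0,"az": 0},
  {"grip": 255,"x": 0.7,"y": 0,"z": -0.7,"ax": 0,"ay": 0,"az": 0},
  {"grip": 255,"x": 0,"y": 0,"z": 0,"ax": 0,"ay": 0,"az": 1},
])

```text
clock: 8.65
tool_pos: [0.5784, -0.0136, 0.1176]
ee_rot: [[0.706, -0.082, 0.704], [-0.116, -0.993, 0.001], [0.699, -0.083, -0.71]]
contact_force: [-1.0, -0.9, -3.1]
opening: 0.031
```

move_arm([
  {"grip": 255,"x": 0,"y": 0,"z": 0,"ax": 0,"ay": 0,"az": 1},
  {"grip": 255,"x": 0,"y": 0,"z": 0,"ax": 0,"ay": 0,"az": 1},
  {"grip": 255,"x": 0,"y": 0,"z": 0,"ax": 0,"ay": 0,"az": 1},
  {"grip": 255,"x": 0,"y": 0,"z": 0,"ax": 0,"ay": 0,"az": 1},
  {"grip": 255,"x": 0,"y": 0,"z": 0,"ax": 0,"ay": 0,"az": 1},
])

```text
clock: 9.15
tool_pos: [0.5772, -0.0135, 0.1191]
ee_rot: [[0.524, -0.479, 0.704], [-0.675, -0.738, 0.001], [0.519, -0.476, -0.71]]
contact_force: [1.1, -0.2, -0.8]
opening: 0.031
```

move_arm([
  {"grip": 255,"x": 0,"y": 0,"z": 0,"ax": 0,"ay": 0,"az": 1},
  {"grip": 255,"x": 0,"y": 0,"z": 0,"ax": 0,"ay": 0,"az": 1},
  {"grip": 255,"x": 0,"y": 0,"z": 0,"ax": 0,"ay": 0,"az": 1},
  {"grip": 255,"x": 0,"y": 0,"z": 0,"ax": 0,"ay": 0,"az": 1},
  {"grip": 255,"x": 0,"y": 0,"z": 0,"ax": 0,"ay": 0,"az": 1},
])

```text
clock: 9.65
tool_pos: [0.5755, -0.0134, 0.1184]
ee_rot: [[0.145, -0.698, 0.701], [-0.979, -0.202, 0.001], [0.141, -0.687, -0.713]]
contact_force: [0.0, -0.6, -2.5]
opening: 0.0311
```

move_arm([
  {"grip": 255,"x": 0,"y": 0,"z": 0,"ax": 0,"ay": 0,"az": 1},
  {"grip": 255,"x": 0,"y": 0,"z": 0,"ax": 0,"ay": 0,"az": 1},
  {"grip": 255,"x": 0,"y": 0,"z": 0,"ax": 0,"ay": 0,"az": 1},
  {"grip": 255,"x": 0,"y": 0,"z": 0,"ax": 0,"ay": 0,"az": 1},
  {"grip": 255,"x": 0,"y": 0,"z": 0,"ax": 0,"ay": 0,"az": 1},
])

```text
clock: 10.15
tool_pos: [0.5739, -0.0133, 0.1177]
ee_rot: [[-0.293, -0.653, 0.699], [-0.912, 0.41, 0.001], [-0.287, -0.637, -0.715]]
contact_force: [0.8, -1.0, -1.8]
opening: 0.031
```

move_arm([
  {"grip": 255,"x": 0,"y": 0,"z": 0,"ax": 0,"ay": 0,"az": 1},
  {"grip": 255,"x": 0,"y": 0,"z": 0,"ax": 0,"ay": 0,"az": 1},
  {"grip": 255,"x": 0,"y": 0,"z": 0,"ax": 0,"ay": 0,"az": 1},
  {"grip": 255,"x": 0,"y": 0,"z": 0,"ax": 0,"ay": 0,"az": 1},
  {"grip": 255,"x": 0,"y": 0,"z": 0,"ax": 0,"ay": 0,"az": 1},
])

```text
clock: 10.65
tool_pos: [0.5723, -0.0132, 0.117]
ee_rot: [[-0.622, -0.359, 0.696], [-0.499, 0.866, 0.001], [-0.604, -0.347, -0.718]]
contact_force: [-0.4, 0.1, -1.3]
opening: 0.031
```

move_arm([
  {"grip": 255,"x": 0,"y": 0,"z": 0,"ax": 0,"ay": 0,"az": 1},
  {"grip": 255,"x": 0,"y": 0,"z": 0,"ax": 0,"ay": 0,"az": 1},
  {"grip": 255,"x": 0,"y": 0,"z": 0,"ax": 0,"ay": 0,"az": 1},
  {"grip": 255,"x": 0,"y": 0,"z": 0,"ax": 0,"ay": 0,"az": 1},
])

```text
clock: 11.05
tool_pos: [0.571, -0.0131, 0.1165]
ee_rot: [[-0.719, -0.016, 0.694], [-0.022, 1.0, 0.001], [-0.694, -0.015, -0.72]]
contact_force: [0.3, -0.4, -2.0]
opening: 0.031
```

Run:
```python
from go import *
from rig import imaging
go([.58,-.014,.1],B)
c=imaging.camera("scene"); f=c["frame"]
u,v=proj(c,[.58,-.014,.1]).astype(int); print(u,v)
cv2.imwrite("pics/s3.png",cv2.resize(f[v-90:v+90,u-120:u+120],None,fx=3,fy=3,interpolation=2))
```

```text
t 11.05 j [-11.6  30.4 130.8 161.2  25.8  97.4] p [ 0.571  -0.0131  0.1165] F [ 0.3 -0.4 -2. ] op 0.031
rows [ 0.2  -0.03  0.72] [ 0.01 -0.15  0.18]
310 249
```

View pics/s3.png

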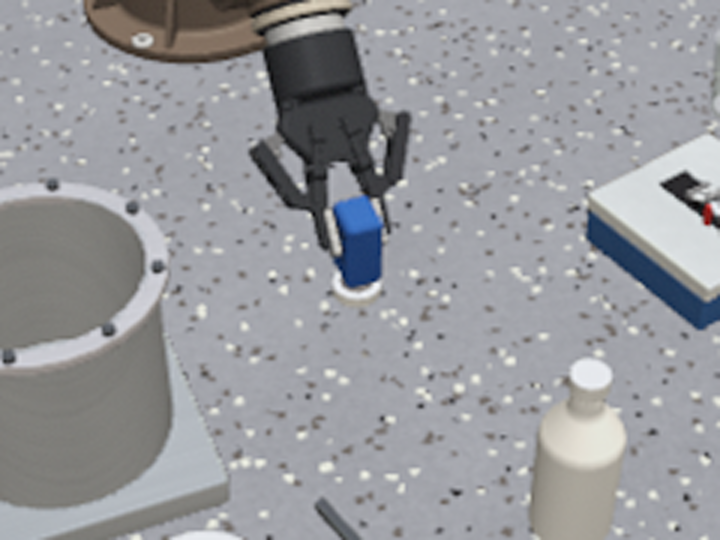

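View: the tool hangs upright with its foot down. Straightening and lowering it to the bench.

move_arm([
  {"grip": 255,"x": 0,"y": 0,"z": 0,"ax": 0,"ay": -0.15,"az": 0.18},
  {"grip": 255,"x": 0.55,"y": 0,"z": 0.55,"ax": 0,"ay": 0,"az": 0},
  {"grip": 255,"x": 0.55,"y": 0,"z": 0.55,"ax": 0,"ay": 0,"az": 0},
  {"grip": 255,"x": 0.55,"y": 0,"z": 0.55,"ax": 0,"ay": 0,"az": 0},
  {"grip": 255,"x": 0,"y": 0,"z": 0,"ax": 0,"ay": 0,"az": 0},
])

```text
clock: 11.6
tool_pos: [0.5708, -0.0131, 0.0574]
ee_rot: [[-0.706, -0.003, 0.708], [-0.004, 1.0, 0.0], [-0.708, -0.003, -0.706]]
contact_force: [0.4, 0.4, -1.4]
opening: 0.0309
```

```bash
python3 -c "
from go import *
go([.571,-.013,.0462],B)"
```

```text
t 11.6 j [-11.7  39.3 132.9 166.4  37.6  92.3] p [ 0.5708 -0.0131  0.0574] F [ 0.4  0.4 -1.4] op 0.0309
rows [0.31 0.01 0.32] [0.   0.02 0.03]
```

move_arm([
  {"grip": 255,"x": 0.2,"y": 0,"z": 0.2,"ax": 0,"ay": 0,"az": 0},
  {"grip": 255,"x": 0.04,"y": 0,"z": 0.04,"ax": 0,"ay": 0,"az": 0},
])

```text
clock: 11.8
tool_pos: [0.5708, -0.0131, 0.0491]
ee_rot: [[-0.706, -0.005, 0.709], [-0.007, 1.0, 0.0], [-0.708, -0.004, -0.706]]
contact_force: [0.1, -0.9, -2.7]
opening: 0.0312
```

move_arm([
  {"grip": 255,"x": 0.05,"y": 0,"z": 0.05,"ax": 0,"ay": 0,"az": 0},
])

```text
clock: 11.9
tool_pos: [0.5711, -0.0132, 0.048]
ee_rot: [[-0.705, -0.005, 0.71], [-0.007, 1.0, 0.0], [-0.709, -0.005, -0.705]]
contact_force: [-5.8, -0.2, 20.8]
opening: 0.0309
```

move_arm([
  {"grip": 255,"x": 0.05,"y": 0,"z": 0.05,"ax": 0,"ay": 0,"az": 0},
])

```text
clock: 12.0
tool_pos: [0.5714, -0.0131, 0.0481]
ee_rot: [[-0.702, -0.005, 0.712], [-0.008, 1.0, 0.0], [-0.712, -0.005, -0.702]]
contact_force: [-15.4, -0.5, 29.9]
opening: 0.0311
```

Foot on the bench (30 N). Opening, backing off, then turning back half a turn.

move_arm([
  {"grip": 0,"x": 0,"y": 0,"z": 0,"ax": 0,"ay": 0,"az": 0},
  {"grip": 0,"x": 0,"y": 0,"z": 0,"ax": 0,"ay": 0,"az": 0},
  {"grip": 0,"x": 0,"y": 0,"z": 0,"ax": 0,"ay": 0,"az": 0},
  {"grip": 0,"x": 0,"y": 0,"z": 0,"ax": 0,"ay": 0,"az": 0},
])

```text
clock: 12.4
tool_pos: [0.5724, -0.0133, 0.0509]
ee_rot: [[-0.698, -0.006, 0.716], [-0.009, 1.0, -0.0], [-0.716, -0.007, -0.698]]
contact_force: [0.4, 0.0, -0.5]
opening: 0.0852
```

move_arm([
  {"grip": 0,"x": 0,"y": 0,"z": -0.4,"ax": 0,"ay": 0,"az": 0},
  {"grip": 0,"x": 0,"y": 0,"z": -0.8,"ax": 0,"ay": 0,"az": 0},
  {"grip": 0,"x": 0,"y": 0,"z": -1,"ax": 0,"ay": 0,"az": 0},
  {"grip": 0,"x": 0,"y": 0,"z": -1,"ax": 0,"ay": 0,"az": 0},
  {"grip": 0,"x": 0,"y": 0,"z": -0.8,"ax": 0,"ay": 0,"az": 0},
])

```text
clock: 12.9
tool_pos: [0.4972, -0.0128, 0.1223]
ee_rot: [[-0.7, -0.007, 0.714], [-0.009, 1.0, 0.0], [-0.714, -0.006, -0.7]]
contact_force: [0.9, -0.1, 0.6]
opening: 0.0854
```

Run:
```python
from go import *
from rig import imaging
go([.49,-.013,.2],A)
for n in("top","scene"):
    c=imaging.camera(n); hsv=cv2.cvtColor(c["frame"],cv2.COLOR_BGR2HSV)
    b=(hsv[...,0]>100)&(hsv[...,0]<125)&(hsv[...,1]>120)&(hsv[...,2]>40)
    for k in blobs(b,50)[:4]:
        r=cv2.minAreaRect(k); print(n,np.round(r[0],1),np.round(r[1],1),np.round(ray(c,r[0],.07),4))
    print(proj(c,[.555,-.014,.07]))
```

```text
t 12.9 j [-14.4  28.4 141.6 162.3  35.9  93.8] p [ 0.4972 -0.0128  0.1223] F [ 0.9 -0.1  0.6] op 0.0854
rows [-2.02 -0.02 -2.38] [-1.30e-01  1.00e-02 -2.61e+01]
top [329. 242.] [14. 12.] [ 0.5695 -0.0124  0.07  ]
[329.70300443 247.61957935]
scene [377.2 114. ] [74.2 37. ] [-0.0229  0.4531  0.07  ]
scene [422.7 250.9] [77.4 34. ] [0.6502 0.2586 0.07  ]
scene [309. 260.] [28. 14.] [ 0.5837 -0.0187  0.07  ]
[306.86855688 251.89723959]
```

Tool stands at about (0.569,-0.013), agreeing with the expected (0.568,-0.0135). Spinning back.

move_arm([
  {"grip": 0,"x": 0,"y": 0,"z": 0,"ax": 0,"ay": 0,"az": -1},
  {"grip": 0,"x": 0,"y": 0,"z": 0,"ax": 0,"ay": 0,"az": -1},
  {"grip": 0,"x": 0,"y": 0,"z": 0,"ax": 0,"ay": 0,"az": -1},
  {"grip": 0,"x": 0,"y": 0,"z": 0,"ax": 0,"ay": 0,"az": -1},
  {"grip": 0,"x": 0,"y": 0,"z": 0,"ax": 0,"ay": 0,"az": -1},
])

```text
clock: 13.5
tool_pos: [0.4992, -0.0134, 0.1228]
ee_rot: [[-0.563, -0.41, 0.717], [-0.589, 0.808, -0.001], [-0.579, -0.423, -0.697]]
contact_force: [-0.7, -0.2, -0.9]
opening: 0.0857
```

move_arm([
  {"grip": 0,"x": 0,"y": 0,"z": 0,"ax": 0,"ay": 0,"az": -1},
  {"grip": 0,"x": 0,"y": 0,"z": 0,"ax": 0,"ay": 0,"az": -1},
  {"grip": 0,"x": 0,"y": 0,"z": 0,"ax": 0,"ay": 0,"az": -1},
  {"grip": 0,"x": 0,"y": 0,"z": 0,"ax": 0,"ay": 0,"az": -1},
  {"grip": 0,"x": 0,"y": 0,"z": 0,"ax": 0,"ay": 0,"az": -1},
])

```text
clock: 14.0
tool_pos: [0.5018, -0.0137, 0.1208]
ee_rot: [[-0.216, -0.662, 0.718], [-0.951, 0.31, -0.001], [-0.221, -0.683, -0.696]]
contact_force: [0.4, 0.5, 0.6]
opening: 0.0851
```

move_arm([
  {"grip": 0,"x": 0,"y": 0,"z": 0,"ax": 0,"ay": 0,"az": -1},
  {"grip": 0,"x": 0,"y": 0,"z": 0,"ax": 0,"ay": 0,"az": -1},
  {"grip": 0,"x": 0,"y": 0,"z": 0,"ax": 0,"ay": 0,"az": -1},
  {"grip": 0,"x": 0,"y": 0,"z": 0,"ax": 0,"ay": 0,"az": -1},
  {"grip": 0,"x": 0,"y": 0,"z": 0,"ax": 0,"ay": 0,"az": -1},
])

```text
clock: 14.5
tool_pos: [0.5043, -0.0141, 0.1188]
ee_rot: [[0.212, -0.663, 0.718], [-0.952, -0.306, -0.001], [0.221, -0.683, -0.696]]
contact_force: [0.6, 0.5, -0.0]
opening: 0.0853
```

move_arm([
  {"grip": 0,"x": 0,"y": 0,"z": 0,"ax": 0,"ay": 0,"az": -1},
  {"grip": 0,"x": 0,"y": 0,"z": 0,"ax": 0,"ay": 0,"az": -1},
  {"grip": 0,"x": 0,"y": 0,"z": 0,"ax": 0,"ay": 0,"az": -1},
  {"grip": 0,"x": 0,"y": 0,"z": 0,"ax": 0,"ay": 0,"az": -1},
  {"grip": 0,"x": 0,"y": 0,"z": 0,"ax": 0,"ay": 0,"az": -1},
])

```text
clock: 15.0
tool_pos: [0.5068, -0.0144, 0.1167]
ee_rot: [[0.56, -0.413, 0.718], [-0.592, -0.806, -0.001], [0.579, -0.424, -0.696]]
contact_force: [0.6, -1.0, 0.1]
opening: 0.0856
```

move_arm([
  {"grip": 0,"x": 0,"y": 0,"z": 0,"ax": 0,"ay": 0,"az": -1},
  {"grip": 0,"x": 0,"y": 0,"z": 0,"ax": 0,"ay": 0,"az": -1},
  {"grip": 0,"x": 0,"y": 0,"z": 0,"ax": 0,"ay": 0,"az": -1},
  {"grip": 0,"x": 0,"y": 0,"z": 0,"ax": 0,"ay": 0,"az": -1},
  {"grip": 0,"x": 0,"y": 0,"z": 0,"ax": 0,"ay": 0,"az": -1},
])

```text
clock: 15.5
tool_pos: [0.5093, -0.0147, 0.1146]
ee_rot: [[0.696, -0.007, 0.718], [-0.008, -1.0, -0.002], [0.718, -0.005, -0.696]]
contact_force: [-0.0, 0.7, -1.4]
opening: 0.0856
```

move_arm([
  {"grip": 0,"x": 0.8,"y": 0,"z": -0.8,"ax": 0,"ay": 0,"az": 0},
  {"grip": 0,"x": 0.8,"y": 0,"z": -0.8,"ax": 0,"ay": 0,"az": 0},
  {"grip": 0,"x": 0.5,"y": 0,"z": -0.5,"ax": 0,"ay": 0,"az": 0},
])

```text
clock: 15.8
tool_pos: [0.5091, -0.0153, 0.1862]
ee_rot: [[0.702, -0.003, 0.712], [-0.003, -1.0, -0.001], [0.712, -0.001, -0.702]]
contact_force: [-0.4, 0.7, -0.5]
opening: 0.0854
```

```bash
python3 -c "
from go import *
go([.568,-.0135,.2],A);go([.568,-.0135,.2],D)"
```

```text
t 15.8 j [-14.2  18.1 136.3 151.5  21.3 -73. ] p [ 0.5091 -0.0153  0.1862] F [-0.4  0.7 -0.5] op 0.0854
rows [ 2.05 -0.08  1.29] [ 0.01 -0.06 -0.03]
t 15.8 j [-14.2  18.1 136.3 151.5  21.3 -73. ] p [ 0.5091 -0.0153  0.1862] F [-0.4  0.7 -0.5] op 0.0854
rows [ 2.05 -0.08  1.29] [-0.   -6.61 -0.03]
```

move_arm([
  {"grip": 0,"x": 0,"y": 0,"z": 0,"ax": 0,"ay": -1,"az": 0},
  {"grip": 0,"x": 0,"y": 0,"z": 0,"ax": 0,"ay": -1,"az": 0},
  {"grip": 0,"x": 0,"y": 0,"z": 0,"ax": 0,"ay": -1,"az": 0},
  {"grip": 0,"x": 0,"y": 0,"z": 0,"ax": 0,"ay": -1,"az": 0},
  {"grip": 0,"x": 0,"y": 0,"z": 0,"ax": 0,"ay": -1,"az": 0},
])

```text
clock: 16.3
tool_pos: [0.5089, 0.0103, 0.1825]
ee_rot: [[0.822, 0.055, 0.568], [-0.004, -0.995, 0.102], [0.57, -0.086, -0.817]]
contact_force: [-0.2, 0.0, -0.3]
opening: 0.0857
```

```bash
python3 -c "
from go import *
go([.568,-.0135,.18],D)"
```

```text
t 16.3 j [-12.9  16.8 130.   89.1  13.   -9.7] p [0.5089 0.0103 0.1825] F [-0.2  0.  -0.3] op 0.0857
rows [1.89 1.09 1.33] [-0.83 -5.05  0.22]
```

move_arm([
  {"grip": 0,"x": 0,"y": 0,"z": 0,"ax": -0.2,"ay": -1,"az": 0},
  {"grip": 0,"x": 0,"y": 0,"z": 0,"ax": -0.2,"ay": -1,"az": 0},
  {"grip": 0,"x": 0,"y": 0,"z": 0,"ax": -0.2,"ay": -1,"az": 0},
  {"grip": 0,"x": 0,"y": 0,"z": 0,"ax": -0.2,"ay": -1,"az": 0},
  {"grip": 0,"x": 0,"y": 0,"z": 0,"ax": 0,"ay": -1,"az": 0},
])

```text
clock: 16.8
tool_pos: [0.5113, 0.0285, 0.1816]
ee_rot: [[0.935, 0.079, 0.346], [0.032, -0.99, 0.139], [0.353, -0.119, -0.928]]
contact_force: [-0.5, -0.1, 0.3]
opening: 0.0852
```

```bash
python3 -c "
from go import *
go([.568,-.0135,.18],D)"
```

```text
t 16.8 j [ -9.9  17.8 120.9  27.6  25.   53.3] p [0.5113 0.0285 0.1816] F [-0.5 -0.1  0.3] op 0.0852
rows [2.04 1.85 0.61] [-1.1  -2.99  0.48]
```

move_arm([
  {"grip": 0,"x": 0,"y": 0,"z": 0,"ax": -0.36,"ay": -1,"az": 0.16},
  {"grip": 0,"x": 0,"y": 0,"z": 0,"ax": -0.36,"ay": -1,"az": 0.16},
  {"grip": 0,"x": 0,"y": 0,"z": 0,"ax": -0.36,"ay": -1,"az": 0.16},
  {"grip": 0,"x": 0.9,"y": 0.8,"z": 0,"ax": 0,"ay": 0,"az": 0},
  {"grip": 0,"x": 0.9,"y": 0.8,"z": 0,"ax": 0,"ay": 0,"az": 0},
])

```text
clock: 17.3
tool_pos: [0.5577, -0.0096, 0.1802]
ee_rot: [[1.0, 0.007, 0.006], [0.007, -1.0, 0.009], [0.006, -0.009, -1.0]]
contact_force: [0.2, 0.0, 0.0]
opening: 0.0855
```

```bash
python3 -c "
from go import *
go([.568,-.0135,.18],D)"
```

```text
t 17.3 j [ -8.   26.  102.4   0.8  51.4  81.1] p [ 0.5577 -0.0096  0.1802] F [0.2 0.  0. ] op 0.0855
rows [0.41 0.16 0.01] [-0.08 -0.05  0.06]
```

move_arm([
  {"grip": 0,"x": 0.4,"y": 0.16,"z": 0,"ax": -0.08,"ay": -0.05,"az": 0.06},
  {"grip": 0,"x": 0,"y": 0,"z": 0,"ax": 0,"ay": 0,"az": 0},
])

```text
clock: 17.5
tool_pos: [0.5705, -0.0152, 0.1784]
ee_rot: [[1.0, -0.002, -0.002], [-0.002, -1.0, 0.0], [-0.002, -0.0, -1.0]]
contact_force: [-0.5, 0.7, 0.8]
opening: 0.0853
```

Run:
```python
from go import *
from rig import imaging
go([.568,-.0135,.057],D)
c=imaging.camera("wrist"); cv2.imwrite("pics/w4.png",c["frame"])
hsv=cv2.cvtColor(c["frame"],cv2.COLOR_BGR2HSV)
b=(hsv[...,0]>100)&(hsv[...,0]<125)&(hsv[...,1]>120)&(hsv[...,2]>40)
for k in blobs(b,100)[:2]:
    r=cv2.minAreaRect(k); print(np.round(r[0],1),np.round(r[1],1),round(r[2],1),[np.round(ray(c,p,.088)[:2],4).tolist() for p in cv2.boxPoints(r)])
for x in(-.02,.02):
  for y in (-.016,.016): print(np.round(proj(c,[.568+x,-.0135+y,.088]),0))
```

```text
t 17.5 j [ -8.2  27.2 100.4   0.   52.5  81.9] p [ 0.5705 -0.0152  0.1784] F [-0.5  0.7  0.8] op 0.0853
rows [-0.09 -0.07  4.86] [-0.    0.02 -0.01]
[312. 235.] [74. 48.] 90.0 [[0.5996, 0.0021], [0.5995, -0.0272], [0.5503, -0.028], [0.5504, 0.0032]]
[338. 275.]
[289. 275.]
[339. 216.]
[288. 216.]
```

View pics/w4.png

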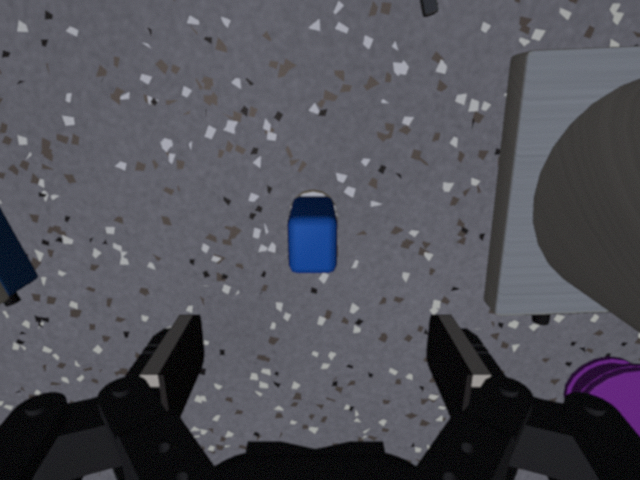

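View: tool standing at (312,243), upright and unrotated; refined axis is (0.5695,-0.013). Descending and gripping.

move_arm([
  {"grip": 0,"x": -0.04,"y": -0.08,"z": 1,"ax": 0,"ay": 0,"az": 0},
  {"grip": 0,"x": 0,"y": 0,"z": 1,"ax": 0,"ay": 0,"az": 0},
  {"grip": 0,"x": 0,"y": 0,"z": 1,"ax": 0,"ay": 0,"az": 0},
  {"grip": 0,"x": 0,"y": 0,"z": 1,"ax": 0,"ay": 0,"az": 0},
  {"grip": 0,"x": 0,"y": 0,"z": 0.5,"ax": 0,"ay": 0,"az": 0},
])

```text
clock: 18.05
tool_pos: [0.5659, -0.0102, 0.0634]
ee_rot: [[1.0, 0.002, -0.002], [0.002, -1.0, 0.003], [-0.002, -0.003, -1.0]]
contact_force: [-0.4, 0.0, 0.1]
opening: 0.0854
```

```bash
python3 -c "
from go import *
go([.5695,-.013,.057],D)"
```

```text
t 18.05 j [ -7.8  36.1 106.3   0.2  37.7  81.9] p [ 0.5659 -0.0102  0.0634] F [-0.4  0.   0.1] op 0.0854
rows [0.14 0.11 0.26] [-0.02  0.01  0.01]
```

move_arm([
  {"grip": 0,"x": 0.14,"y": 0.11,"z": 0.25,"ax": -0.02,"ay": 0,"az": 0},
  {"grip": 255,"x": 0,"y": 0,"z": 0,"ax": 0,"ay": 0,"az": 0},
  {"grip": 255,"x": 0,"y": 0,"z": 0,"ax": 0,"ay": 0,"az": 0},
  {"grip": 255,"x": 0,"y": 0,"z": 0,"ax": 0,"ay": 0,"az": 0},
  {"grip": 255,"x": 0,"y": 0,"z": 0,"ax": 0,"ay": 0,"az": 0},
], grip_force=110)

```text
clock: 18.55
tool_pos: [0.5697, -0.0126, 0.0584]
ee_rot: [[1.0, 0.002, -0.001], [0.002, -1.0, 0.001], [-0.001, -0.001, -1.0]]
contact_force: [1.1, -0.8, -0.5]
opening: 0.0305
```

move_arm([
  {"grip": 255,"x": 0,"y": 0,"z": 0,"ax": 0,"ay": 0,"az": 0},
  {"grip": 255,"x": 0,"y": 0,"z": -0.5,"ax": 0,"ay": 0,"az": 0},
  {"grip": 255,"x": 0,"y": 0,"z": -1,"ax": 0,"ay": 0,"az": 0},
  {"grip": 255,"x": 0,"y": 0,"z": -1,"ax": 0,"ay": 0,"az": 0},
  {"grip": 255,"x": 0,"y": 0,"z": -1,"ax": 0,"ay": 0,"az": 0},
])

```text
clock: 19.05
tool_pos: [0.5682, -0.0125, 0.1489]
ee_rot: [[1.0, 0.002, -0.006], [0.002, -1.0, 0.001], [-0.006, -0.001, -1.0]]
contact_force: [0.9, -0.4, -2.7]
opening: 0.0304
```

move_arm([
  {"grip": 255,"x": 0,"y": 0,"z": -1,"ax": 0,"ay": 0,"az": 0},
  {"grip": 255,"x": 0,"y": 0,"z": -1,"ax": 0,"ay": 0,"az": 0},
  {"grip": 255,"x": 0,"y": 0,"z": -1,"ax": 0,"ay": 0,"az": 0},
  {"grip": 255,"x": 0,"y": 0,"z": -1,"ax": 0,"ay": 0,"az": 0},
  {"grip": 255,"x": 0,"y": 0,"z": -1,"ax": 0,"ay": 0,"az": 0},
])

```text
clock: 19.55
tool_pos: [0.5669, -0.0123, 0.2842]
ee_rot: [[1.0, 0.002, -0.004], [0.002, -1.0, 0.001], [-0.004, -0.001, -1.0]]
contact_force: [0.5, -0.0, -1.6]
opening: 0.0304
```

Run:
```python
from go import *
go([.591,-.264,.32],D)
# vessel/cover check from first top image: bolts and cover edge
I=pickle.load(open("ims0.pkl","rb")); c=I["top"]; g=cv2.cvtColor(c["frame"],cv2.COLOR_BGR2GRAY)
hsv=cv2.cvtColor(c["frame"],cv2.COLOR_BGR2HSV)
w=(hsv[...,1]<50)&(hsv[...,2]>170)
for k in blobs(w,60):
    (x,y),r=cv2.minEnclosingCircle(k)
    if abs(x-427)<5 and abs(y-232)<5: print("cover",ray(c,cv2.fitEllipse(k)[0],.083)[:2],cv2.fitEllipse(k))
b=np.zeros(g.shape,bool); b[185:280,390:480]=g[185:280,390:480]<75
pts=[]
for k in blobs(b,3):
    m=k[:,0].mean(0); d=np.hypot(*(m-[435,230])); a=cv2.contourArea(k)
    if 34<d<40 and a<40: pts.append(ray(c,m,.2)[:2])
pts=np.array(pts,np.float32); print(np.round(pts,3)); 
if len(pts)>4: print("rim",cv2.fitEllipse(pts))
```

```text
t 19.55 j [-7.9 20.6 93.4  0.  66.2 81.9] p [ 0.5669 -0.0123  0.2842] F [ 0.5 -0.  -1.6] op 0.0304
rows [ 0.94 10.07 -1.45] [-0.01  0.04  0.02]
cover [ 0.59169093 -0.26399029] ((427.4334716796875, 231.82809448242188), (24.719919204711914, 25.181535720825195), 113.825927734375)
[[ 0.511 -0.301]
 [ 0.672 -0.227]
 [ 0.629 -0.344]
 [ 0.561 -0.347]
 [ 0.508 -0.233]
 [ 0.622 -0.18 ]
 [ 0.675 -0.295]
 [ 0.554 -0.183]]
rim ((0.5913390517234802, -0.2635435163974762), (0.17753539979457855, 0.1780533641576767), 51.99609375)
```

Lifted. The cover centre (0.5917,-0.264) and the bolt circle centre (0.5913,-0.2635) agree. Moving over the vessel.

move_arm([
  {"grip": 255,"x": 0.1,"y": 0.95,"z": -0.3,"ax": 0,"ay": 0,"az": 0},
  {"grip": 255,"x": 0.1,"y": 0.95,"z": -0.3,"ax": 0,"ay": 0,"az": 0},
  {"grip": 255,"x": 0.1,"y": 0.95,"z": -0.3,"ax": 0,"ay": 0,"az": 0},
  {"grip": 255,"x": 0.1,"y": 0.95,"z": -0.1,"ax": 0,"ay": 0,"az": 0},
  {"grip": 255,"x": 0.1,"y": 0.95,"z": 0,"ax": 0,"ay": 0,"az": 0},
])

```text
clock: 20.05
tool_pos: [0.5786, -0.1316, 0.3203]
ee_rot: [[1.0, 0.007, 0.005], [0.007, -1.0, -0.0], [0.005, 0.0, -1.0]]
contact_force: [-0.1, -0.3, -2.1]
opening: 0.0302
```

move_arm([
  {"grip": 255,"x": 0.1,"y": 0.95,"z": 0,"ax": 0,"ay": 0,"az": 0},
  {"grip": 255,"x": 0.1,"y": 0.95,"z": 0,"ax": 0,"ay": 0,"az": 0},
  {"grip": 255,"x": 0.1,"y": 0.95,"z": 0,"ax": 0,"ay": 0,"az": 0},
  {"grip": 255,"x": 0.1,"y": 0.95,"z": 0,"ax": 0,"ay": 0,"az": 0},
  {"grip": 255,"x": 0.1,"y": 0.7,"z": 0,"ax": 0,"ay": 0,"az": 0},
])

```text
clock: 20.55
tool_pos: [0.5897, -0.2484, 0.3256]
ee_rot: [[1.0, 0.007, 0.007], [0.007, -1.0, -0.001], [0.007, 0.001, -1.0]]
contact_force: [0.4, 0.4, -2.5]
opening: 0.0306
```

move_arm([
  {"grip": 255,"x": 0,"y": 0,"z": 0,"ax": 0,"ay": 0,"az": 0},
])

```text
clock: 20.65
tool_pos: [0.5895, -0.2502, 0.3258]
ee_rot: [[1.0, 0.005, 0.007], [0.005, -1.0, -0.001], [0.007, 0.001, -1.0]]
contact_force: [0.3, 0.3, -1.2]
opening: 0.0305
```

```bash
python3 -c "
from go import *
go([.5915,-.264,.15],D)"
```

```text
t 20.65 j [-28.9  25.1  79.7   0.1  74.8  60.7] p [ 0.5895 -0.2502  0.3258] F [ 0.3  0.3 -1.2] op 0.0305
rows [0.03 0.54 7.03] [ 0.01 -0.06  0.04]
```

move_arm([
  {"grip": 255,"x": 0.03,"y": 0.52,"z": 0,"ax": 0,"ay": -0.06,"az": 0.04},
  {"grip": 255,"x": 0,"y": 0,"z": 1,"ax": 0,"ay": 0,"az": 0},
  {"grip": 255,"x": 0,"y": 0,"z": 1,"ax": 0,"ay": 0,"az": 0},
  {"grip": 255,"x": 0,"y": 0,"z": 0.5,"ax": 0,"ay": 0,"az": 0},
])

```text
clock: 21.05
tool_pos: [0.5908, -0.264, 0.2652]
ee_rot: [[1.0, 0.0, 0.002], [0.0, -1.0, -0.004], [0.002, 0.004, -1.0]]
contact_force: [0.1, 0.1, -2.2]
opening: 0.0307
```

```bash
python3 -c "
from go import *
go([.5915,-.264,.15],D)"
```

```text
t 21.05 j [-29.9  28.2  83.7  -0.1  67.9  60.2] p [ 0.5908 -0.264   0.2652] F [ 0.1  0.1 -2.2] op 0.0307
rows [ 0.01 -0.01  4.61] [ 0.03 -0.02  0.  ]
```

move_arm([
  {"grip": 255,"x": 0.02,"y": 0,"z": 0.9,"ax": 0.03,"ay": -0.02,"az": 0},
  {"grip": 255,"x": 0.02,"y": 0.02,"z": 0.9,"ax": 0,"ay": 0,"az": 0},
  {"grip": 255,"x": 0.02,"y": 0.02,"z": 0.9,"ax": 0,"ay": 0,"az": 0},
  {"grip": 255,"x": 0.02,"y": 0.02,"z": 0.9,"ax": 0,"ay": 0,"az": 0},
  {"grip": 255,"x": 0,"y": 0,"z": 0.3,"ax": 0,"ay": 0,"az": 0},
])

```text
clock: 21.55
tool_pos: [0.594, -0.2649, 0.1659]
ee_rot: [[1.0, 0.002, 0.0], [0.002, -1.0, -0.0], [0.0, 0.0, -1.0]]
contact_force: [-1.1, 0.2, -2.3]
opening: 0.0305
```

```bash
python3 -c "
from go import *
go([.5915,-.264,.1414],D)"
```

```text
t 21.55 j [-29.8  33.9  89.5  -0.   56.5  60. ] p [ 0.594  -0.2649  0.1659] F [-1.1  0.2 -2.3] op 0.0305
rows [-0.1  -0.04  0.98] [ 0.   -0.    0.02]
```

move_arm([
  {"grip": 255,"x": -0.1,"y": -0.04,"z": 0.5,"ax": 0,"ay": 0,"az": 0},
  {"grip": 255,"x": 0,"y": 0,"z": 0.2,"ax": 0,"ay": 0,"az": 0},
  {"grip": 255,"x": 0,"y": 0,"z": 0.15,"ax": 0,"ay": 0,"az": 0},
])

```text
clock: 21.85
tool_pos: [0.5921, -0.2639, 0.1448]
ee_rot: [[1.0, 0.003, 0.002], [0.003, -1.0, -0.001], [0.002, 0.001, -1.0]]
contact_force: [-0.2, -0.9, -1.5]
opening: 0.0308
```

move_arm([
  {"grip": 255,"x": 0,"y": 0,"z": 0.15,"ax": 0,"ay": 0,"az": 0},
])

```text
clock: 21.95
tool_pos: [0.5923, -0.2639, 0.1414]
ee_rot: [[1.0, 0.003, 0.002], [0.003, -1.0, -0.002], [0.002, 0.002, -1.0]]
contact_force: [-0.1, 0.3, -1.7]
opening: 0.0306
```

move_arm([
  {"grip": 255,"x": 0,"y": 0,"z": 0.15,"ax": 0,"ay": 0,"az": 0},
])

```text
clock: 22.05
tool_pos: [0.5931, -0.2644, 0.1393]
ee_rot: [[1.0, 0.003, 0.005], [0.003, -1.0, -0.003], [0.005, 0.003, -1.0]]
contact_force: [-2.5, 1.0, 17.0]
opening: 0.0307
```

move_arm([
  {"grip": 255,"x": 0,"y": 0,"z": 0.15,"ax": 0,"ay": 0,"az": 0},
])

```text
clock: 22.15
tool_pos: [0.5937, -0.2647, 0.1376]
ee_rot: [[1.0, 0.003, 0.007], [0.003, -1.0, -0.005], [0.007, 0.005, -1.0]]
contact_force: [-4.9, 2.6, 14.3]
opening: 0.0302
```

move_arm([
  {"grip": 255,"x": -0.04,"y": -0.02,"z": 0.15,"ax": 0,"ay": 0,"az": 0},
  {"grip": 255,"x": -0.04,"y": -0.02,"z": 0.15,"ax": 0,"ay": 0,"az": 0},
])

```text
clock: 22.35
tool_pos: [0.5925, -0.2642, 0.1324]
ee_rot: [[1.0, 0.003, 0.011], [0.003, -1.0, -0.007], [0.011, 0.007, -1.0]]
contact_force: [1.2, -0.6, -1.6]
opening: 0.0302
```

move_arm([
  {"grip": 255,"x": -0.03,"y": -0.02,"z": 0.15,"ax": 0,"ay": 0,"az": 0},
])

```text
clock: 22.45
tool_pos: [0.5922, -0.264, 0.1293]
ee_rot: [[1.0, 0.003, 0.012], [0.003, -1.0, -0.007], [0.012, 0.008, -1.0]]
contact_force: [0.3, 1.3, 34.8]
opening: 0.0305
```

move_arm([
  {"grip": 255,"x": 0,"y": 0,"z": 0.12,"ax": 0,"ay": 0,"az": 0},
])

```text
clock: 22.55
tool_pos: [0.5929, -0.2641, 0.1292]
ee_rot: [[1.0, 0.003, 0.015], [0.003, -1.0, -0.009], [0.015, 0.009, -1.0]]
contact_force: [-11.8, 6.9, 44.4]
opening: 0.0304
```

move_arm([
  {"grip": 255,"x": 0,"y": 0,"z": 0.1,"ax": 0,"ay": 0,"az": 0},
])

```text
clock: 22.65
tool_pos: [0.5927, -0.264, 0.1293]
ee_rot: [[1.0, 0.003, 0.015], [0.003, -1.0, -0.009], [0.015, 0.009, -1.0]]
contact_force: [-9.8, 4.3, 23.4]
opening: 0.0303
```

Snapped: about 12 mm of travel, then a hard stop. Holding briefly, then withdrawing upward.

move_arm([
  {"grip": 255,"x": 0,"y": 0,"z": 0.08,"ax": 0,"ay": 0,"az": 0},
  {"grip": 255,"x": 0,"y": 0,"z": 0.08,"ax": 0,"ay": 0,"az": 0},
  {"grip": 255,"x": 0,"y": 0,"z": -0.5,"ax": 0,"ay": 0,"az": 0},
  {"grip": 255,"x": 0,"y": 0,"z": -1,"ax": 0,"ay": 0,"az": 0},
  {"grip": 255,"x": 0,"y": 0,"z": -1,"ax": 0,"ay": 0,"az": 0},
])

```text
clock: 23.15
tool_pos: [0.5903, -0.2627, 0.1914]
ee_rot: [[1.0, 0.003, 0.012], [0.003, -1.0, -0.007], [0.012, 0.007, -1.0]]
contact_force: [0.7, 0.0, -1.2]
opening: 0.0305
```

move_arm([
  {"grip": 255,"x": 0,"y": 0,"z": -1,"ax": 0,"ay": 0,"az": 0},
  {"grip": 255,"x": 0,"y": 0,"z": -1,"ax": 0,"ay": 0,"az": 0},
  {"grip": 255,"x": 0,"y": 0,"z": -1,"ax": 0,"ay": 0,"az": 0},
  {"grip": 255,"x": 0,"y": 0,"z": -1,"ax": 0,"ay": 0,"az": 0},
  {"grip": 255,"x": 0,"y": 0,"z": -1,"ax": 0,"ay": 0,"az": 0},
])

```text
clock: 23.65
tool_pos: [0.5884, -0.2615, 0.3226]
ee_rot: [[1.0, 0.003, 0.012], [0.003, -1.0, -0.007], [0.012, 0.007, -1.0]]
contact_force: [0.2, -0.5, -2.0]
opening: 0.0305
```

```bash
python3 -c "
from go import *
go([.5695,-.013,.32],D)"
```

```text
t 23.65 j [-29.8  25.4  79.8  -0.   74.   60. ] p [ 0.5884 -0.2615  0.3226] F [ 0.2 -0.5 -2. ] op 0.0305
rows [-0.72 -9.94  0.02] [ 0.06 -0.1   0.03]
```

move_arm([
  {"grip": 255,"x": -0.07,"y": -0.95,"z": 0,"ax": 0.06,"ay": -0.1,"az": 0},
  {"grip": 255,"x": -0.07,"y": -0.95,"z": 0,"ax": 0,"ay": 0,"az": 0},
  {"grip": 255,"x": -0.07,"y": -0.95,"z": 0,"ax": 0,"ay": 0,"az": 0},
  {"grip": 255,"x": -0.07,"y": -0.95,"z": 0,"ax": 0,"ay": 0,"az": 0},
  {"grip": 255,"x": -0.07,"y": -0.95,"z": 0,"ax": 0,"ay": 0,"az": 0},
])

```text
clock: 24.15
tool_pos: [0.5798, -0.1422, 0.3277]
ee_rot: [[1.0, -0.001, 0.008], [-0.001, -1.0, -0.004], [0.008, 0.004, -1.0]]
contact_force: [1.0, 0.1, -2.3]
opening: 0.0306
```

move_arm([
  {"grip": 255,"x": -0.07,"y": -0.95,"z": 0.2,"ax": 0,"ay": 0,"az": 0},
  {"grip": 255,"x": -0.07,"y": -0.95,"z": 0.5,"ax": 0,"ay": 0,"az": 0},
  {"grip": 255,"x": -0.07,"y": -0.95,"z": 0.5,"ax": 0,"ay": 0,"az": 0},
  {"grip": 255,"x": -0.07,"y": -0.95,"z": 0.5,"ax": 0,"ay": 0,"az": 0},
  {"grip": 255,"x": 0,"y": -0.6,"z": 0.5,"ax": 0,"ay": 0,"az": 0},
])

```text
clock: 24.65
tool_pos: [0.5733, -0.0272, 0.274]
ee_rot: [[1.0, -0.0, 0.014], [-0.0, -1.0, -0.005], [0.014, 0.005, -1.0]]
contact_force: [-0.1, 0.2, -2.4]
opening: 0.0302
```

Run:
```python
from go import *
from rig import imaging
go([.5695,-.013,.075],D)
c=imaging.camera("top")
hsv=cv2.cvtColor(c["frame"],cv2.COLOR_BGR2HSV)
w=(hsv[...,1]<50)&(hsv[...,2]>170)
for k in blobs(w,60):
    (x,y),r=cv2.minEnclosingCircle(k)
    if abs(x-427)<5 and abs(y-232)<5: print("cover",cv2.fitEllipse(k))
print(proj(c,[.5917,-.264,.083]),proj(c,[.5917,-.264,.071]))
```

```text
t 24.65 j [-9.2 21.3 93.9 -0.2 63.9 80.9] p [ 0.5733 -0.0272  0.274 ] F [-0.1  0.2 -2.4] op 0.0302
rows [-0.26 -0.61  7.95] [ 0.04 -0.11 -0.  ]
cover ((426.54217529296875, 231.78765869140625), (24.621307373046875, 24.960039138793945), 131.245361328125)
[427.437195   231.82449611] [426.63746981 232.06305294]
```

The cover's pixel shift (-0.9 px) matches seating at 71 mm. Lowering the tool onto the bench.

move_arm([
  {"grip": 255,"x": -0.15,"y": -0.5,"z": 1,"ax": 0.04,"ay": -0.11,"az": 0},
  {"grip": 255,"x": 0,"y": 0,"z": 1,"ax": 0,"ay": 0,"az": 0},
  {"grip": 255,"x": 0,"y": 0,"z": 1,"ax": 0,"ay": 0,"az": 0},
  {"grip": 255,"x": 0,"y": 0,"z": 1,"ax": 0,"ay": 0,"az": 0},
  {"grip": 255,"x": 0,"y": 0,"z": 1,"ax": 0,"ay": 0,"az": 0},
])

```text
clock: 25.2
tool_pos: [0.5715, -0.0127, 0.1478]
ee_rot: [[1.0, 0.003, 0.006], [0.003, -1.0, -0.001], [0.006, 0.001, -1.0]]
contact_force: [0.9, 0.1, -2.1]
opening: 0.0304
```

move_arm([
  {"grip": 255,"x": 0,"y": 0,"z": 1,"ax": 0,"ay": 0,"az": 0},
  {"grip": 255,"x": 0,"y": 0,"z": 1,"ax": 0,"ay": 0,"az": 0},
  {"grip": 255,"x": 0,"y": 0,"z": 0.3,"ax": 0,"ay": 0,"az": 0},
  {"grip": 255,"x": 0,"y": 0,"z": 0,"ax": 0,"ay": 0,"az": 0},
])

```text
clock: 25.6
tool_pos: [0.5721, -0.0139, 0.0871]
ee_rot: [[1.0, 0.002, 0.004], [0.002, -1.0, -0.001], [0.004, 0.001, -1.0]]
contact_force: [0.3, 0.0, -2.0]
opening: 0.0303
```

```bash
python3 -c "
from go import *
go([.5695,-.013,.0585],D)"
```

```text
t 25.6 j [ -8.   34.3 104.8   0.   40.6  81.9] p [ 0.5721 -0.0139  0.0871] F [ 0.3  0.  -2. ] op 0.0303
rows [-0.11 -0.04  1.14] [ 0.   -0.03  0.02]
```

move_arm([
  {"grip": 255,"x": 0,"y": 0,"z": 0.7,"ax": 0,"ay": -0.03,"az": 0},
  {"grip": 255,"x": 0,"y": 0,"z": 0.2,"ax": 0,"ay": 0,"az": 0},
  {"grip": 255,"x": 0,"y": 0,"z": 0.08,"ax": 0,"ay": 0,"az": 0},
])

```text
clock: 25.9
tool_pos: [0.5743, -0.0145, 0.0657]
ee_rot: [[1.0, 0.002, 0.006], [0.002, -1.0, -0.001], [0.006, 0.001, -1.0]]
contact_force: [-0.3, -0.3, -2.1]
opening: 0.0302
```

move_arm([
  {"grip": 255,"x": 0,"y": 0,"z": 0.08,"ax": 0,"ay": 0,"az": 0},
])

```text
clock: 26.0
tool_pos: [0.5748, -0.0146, 0.0647]
ee_rot: [[1.0, 0.002, 0.007], [0.002, -1.0, -0.001], [0.007, 0.001, -1.0]]
contact_force: [0.0, 0.4, -2.5]
opening: 0.0304
```

move_arm([
  {"grip": 255,"x": 0,"y": 0,"z": 0.08,"ax": 0,"ay": 0,"az": 0},
])

```text
clock: 26.1
tool_pos: [0.5752, -0.0147, 0.0635]
ee_rot: [[1.0, 0.002, 0.008], [0.002, -1.0, -0.002], [0.008, 0.002, -1.0]]
contact_force: [-0.6, 0.3, -1.6]
opening: 0.0306
```

move_arm([
  {"grip": 255,"x": 0,"y": 0,"z": 0.15,"ax": 0,"ay": -0.06,"az": 0},
])

```text
clock: 26.2
tool_pos: [0.5755, -0.0147, 0.0603]
ee_rot: [[1.0, 0.002, 0.002], [0.002, -1.0, -0.002], [0.002, 0.002, -1.0]]
contact_force: [0.4, 0.3, -1.0]
opening: 0.0305
```

move_arm([
  {"grip": 255,"x": 0,"y": 0,"z": 0.1,"ax": 0,"ay": 0,"az": 0},
])

```text
clock: 26.3
tool_pos: [0.576, -0.0148, 0.0582]
ee_rot: [[1.0, 0.002, 0.003], [0.002, -1.0, -0.002], [0.003, 0.002, -1.0]]
contact_force: [-2.3, -1.1, 28.7]
opening: 0.0303
```

move_arm([
  {"grip": 255,"x": 0,"y": 0,"z": 0.08,"ax": 0,"ay": 0,"az": 0},
])

```text
clock: 26.4
tool_pos: [0.5763, -0.0149, 0.0581]
ee_rot: [[1.0, 0.002, 0.004], [0.002, -1.0, -0.002], [0.004, 0.002, -1.0]]
contact_force: [-11.1, 0.5, 43.6]
opening: 0.0306
```

move_arm([
  {"grip": 0,"x": 0,"y": 0,"z": 0,"ax": 0,"ay": 0,"az": 0},
  {"grip": 0,"x": 0,"y": 0,"z": 0,"ax": 0,"ay": 0,"az": 0},
  {"grip": 0,"x": 0,"y": 0,"z": 0,"ax": 0,"ay": 0,"az": 0},
  {"grip": 0,"x": 0,"y": 0,"z": 0,"ax": 0,"ay": 0,"az": 0},
  {"grip": 0,"x": 0,"y": 0,"z": -0.3,"ax": 0,"ay": 0,"az": 0},
])

```text
clock: 26.9
tool_pos: [0.5764, -0.0148, 0.0661]
ee_rot: [[1.0, 0.002, 0.004], [0.002, -1.0, -0.002], [0.004, 0.002, -1.0]]
contact_force: [-0.0, 0.8, 0.1]
opening: 0.0853
```

move_arm([
  {"grip": 0,"x": 0,"y": 0,"z": -0.7,"ax": 0,"ay": 0,"az": 0},
  {"grip": 0,"x": 0,"y": 0,"z": -1,"ax": 0,"ay": 0,"az": 0},
  {"grip": 0,"x": 0,"y": 0,"z": -1,"ax": 0,"ay": 0,"az": 0},
  {"grip": 0,"x": 0,"y": 0,"z": -1,"ax": 0,"ay": 0,"az": 0},
  {"grip": 0,"x": 0,"y": 0,"z": -1,"ax": 0,"ay": 0,"az": 0},
])

```text
clock: 27.4
tool_pos: [0.5747, -0.0144, 0.1867]
ee_rot: [[1.0, 0.002, -0.002], [0.002, -1.0, -0.001], [-0.002, 0.001, -1.0]]
contact_force: [-0.1, -0.6, 0.6]
opening: 0.0852
```

Run:
```python
from go import *
I=pickle.load(open("ims0.pkl","rb")); c=I["top"]
P=np.array([ray(c,p,.06)[:2] for p in [(167,227),(221.3,210.5),(238,266.2),(182,282.5)]]); print(np.round(P,4)); m=P.mean(0)
f=(P[0]+P[1]-P[2]-P[3])/2; print("centre",m,"yaw",np.degrees(np.arctan2(f[1],f[0])),"len",np.hypot(*f), "w",np.hypot(*(P[0]-P[1])))
# fins: reddish in top crop
hsv=cv2.cvtColor(c["frame"],cv2.COLOR_BGR2HSV); sub=np.zeros(hsv.shape[:2],bool); sub[210:280,170:240]=1
red=((hsv[...,0]<10)|(hsv[...,0]>170))&(hsv[...,1]>90)&sub
n,l,st,ce=cv2.connectedComponentsWithStats(red.astype(np.uint8))
for s_,q_ in zip(st[1:],ce[1:]): print("fin",s_[4],q_,ray(c,q_,.082)[:2])
go([.5,.3,.3],D)
```

```text
[[0.6147 0.4099]
 [0.6559 0.2676]
 [0.5102 0.2246]
 [0.4698 0.3705]]
centre [0.5626564 0.3181784] yaw 15.824734783120569 len 0.15105781001314036 w 0.14819773889326646
fin 8 [205.5   237.875] [0.58395714 0.30483273]
fin 5 [191.2 242.4] [0.57281856 0.34171126]
t 27.4 j [-8.  26.9 99.4 -0.1 53.8 82. ] p [ 0.5747 -0.0144  0.1867] F [-0.1 -0.6  0.6] op 0.0852
rows [ -2.97 -12.58  -4.54] [0.01 0.01 0.02]
```

The tool was left standing at (0.576,-0.015) and released. The controller's centre is (0.5626,0.3185), yaw about 16° (fins and corners agree). Moving above the wheel for a close look.

move_arm([
  {"grip": 255,"x": 0,"y": -0.95,"z": -0.5,"ax": 0,"ay": 0,"az": 0},
  {"grip": 255,"x": 0,"y": -0.95,"z": -0.3,"ax": 0,"ay": 0,"az": 0},
  {"grip": 255,"x": 0,"y": -0.95,"z": 0,"ax": 0,"ay": 0,"az": 0},
  {"grip": 255,"x": 0,"y": -0.95,"z": 0,"ax": 0,"ay": 0,"az": 0},
  {"grip": 255,"x": 0,"y": -0.95,"z": 0,"ax": 0,"ay": 0,"az": 0},
])

```text
clock: 27.9
tool_pos: [0.5757, 0.1056, 0.2144]
ee_rot: [[1.0, -0.002, 0.007], [-0.002, -1.0, -0.002], [0.007, 0.002, -1.0]]
contact_force: [-0.3, -0.2, -0.5]
opening: 0.0121
```

move_arm([
  {"grip": 255,"x": 0,"y": -0.95,"z": 0,"ax": 0,"ay": 0,"az": 0},
  {"grip": 255,"x": 0,"y": -0.95,"z": 0,"ax": 0,"ay": 0,"az": 0},
  {"grip": 255,"x": 0,"y": -0.95,"z": 0,"ax": 0,"ay": 0,"az": 0},
  {"grip": 255,"x": 0,"y": -0.95,"z": 0,"ax": 0,"ay": 0,"az": 0},
  {"grip": 255,"x": 0,"y": -0.95,"z": 0,"ax": 0,"ay": 0,"az": 0},
])

```text
clock: 28.4
tool_pos: [0.575, 0.2294, 0.2167]
ee_rot: [[1.0, -0.002, 0.008], [-0.002, -1.0, -0.002], [0.008, 0.002, -1.0]]
contact_force: [0.2, 0.1, 0.4]
opening: -0.0001
```

move_arm([
  {"grip": 255,"x": 0,"y": -0.95,"z": 0,"ax": 0,"ay": 0,"az": 0},
  {"grip": 255,"x": 0,"y": -0.95,"z": 0,"ax": 0,"ay": 0,"az": 0},
  {"grip": 255,"x": 0,"y": -0.4,"z": 0,"ax": 0,"ay": 0,"az": -0.8},
  {"grip": 255,"x": 0,"y": 0,"z": 0,"ax": 0,"ay": 0,"az": -0.8},
  {"grip": 255,"x": 0,"y": 0,"z": 0,"ax": 0,"ay": 0,"az": -0.7},
])

```text
clock: 28.9
tool_pos: [0.5737, 0.2928, 0.2184]
ee_rot: [[0.959, 0.282, 0.008], [0.282, -0.959, -0.002], [0.007, 0.004, -1.0]]
contact_force: [0.5, -0.8, -0.5]
opening: -0.0
```

move_arm([
  {"grip": 255,"x": 0,"y": 0,"z": 0,"ax": 0,"ay": 0,"az": 0},
])

```text
clock: 29.0
tool_pos: [0.5735, 0.293, 0.2187]
ee_rot: [[0.959, 0.284, 0.008], [0.284, -0.959, -0.002], [0.007, 0.004, -1.0]]
contact_force: [-0.2, -0.1, -0.5]
opening: 0.0002
```

Run:
```python
from go import *
from rig import imaging
th=np.radians(16); W=np.array([[np.cos(th),-np.sin(th),0],[np.sin(th),np.cos(th),0],[0,0,1]])@D
go([.5684,.320,.2],W)
c=imaging.camera("wrist"); pickle.dump(c,open("w5.pkl","wb"));f=c["frame"]
hsv=cv2.cvtColor(f,cv2.COLOR_BGR2HSV); red=((hsv[...,0]<10)|(hsv[...,0]>170))&(hsv[...,1]>120)&(hsv[...,2]>60)
n,l,st,ce=cv2.connectedComponentsWithStats(red.astype(np.uint8))
for s_,q_ in zip(st[1:],ce[1:]):
    if s_[4]>20: print("fin",s_,q_,ray(c,q_,.08)[:2])
u,v=proj(c,[.5684,.320,.07]).astype(int); print(u,v)
cr=f[max(0,v-110):v+110,max(0,u-130):u+130]; print(max(0,u-130),max(0,v-110)); cv2.imwrite("pics/w5.png",cv2.resize(cr,None,fx=2.6,fy=2.6,interpolation=2))
```

```text
t 29.0 j [21.3 30.2 87.6 -0.3 61.8 94.9] p [0.5735 0.293  0.2187] F [-0.2 -0.1 -0.5] op 0.0002
rows [ 0.11 -1.1   0.74] [ 0.03 -0.06  0.07]
fin [247 198   7  14  59] [249.6440678  205.28813559] [0.57307941 0.3434349 ]
fin [299 199   7  14  63] [302.52380952 206.14285714] [0.58350796 0.30570824]
279 216
149 106
```

View pics/w5.png

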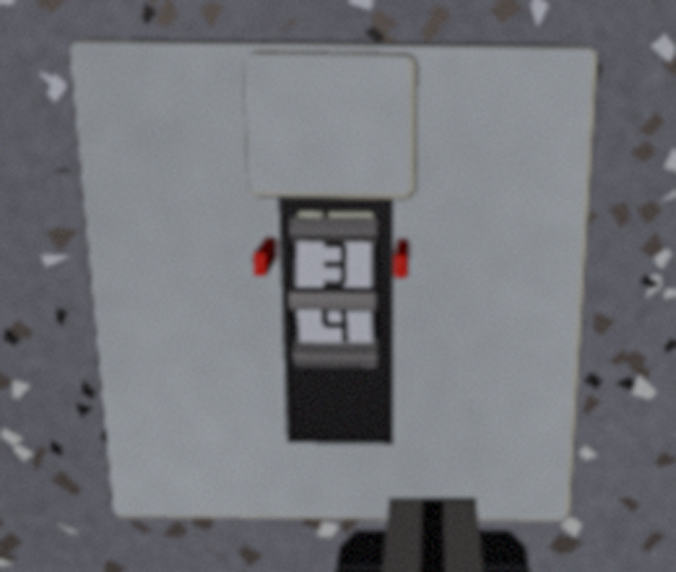

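The close view shows "3" between the red fins at (275,205) full-frame, with "4" in front of it, so four pushes are needed. Finding the axle from the top ridge.

Run:
```python
from go import *
c=pickle.load(open("w5.pkl","rb"))
px=lambda x,y:(149+x/2.6,106+y/2.6)
O=(np.array([.5731,.3434])+[.5835,.3057])/2; th=np.radians(15.9); e=np.array([np.cos(th),np.sin(th)]); n=np.array([-e[1],e[0]])
O=O-.0165*e; print("origin",O, "fin dir yaw",np.degrees(np.arctan2(.5835-.5731,.3434-.3057)))
for nm,x,y,z in [("topridge",332,299,.078),("frontedge",335,367,.069),("frontridge back edge",335,346,.073),("slotfront",340,440,.06),("hoodfront",331,197,.074),("caseBL",115,515,.06),("caseBR",568,520,.06),("TL",72,43,.06),("TR",596,48,.06)]:
    p=ray(c,px(x,y),z)[:2]; print(nm,np.round(p,4),"case",np.round([(p-O)@e*1e3,(p-O)@n*1e3],1))
```

```text
origin [0.56243127 0.32002967] fin dir yaw 15.422161318738638
topridge [0.5664 0.3212] case [4.2 0. ]
frontedge [0.5431 0.3149] case [-20.    0.4]
frontridge back edge [0.551  0.3167] case [-11.9  -0.1]
slotfront [0.516  0.3069] case [-48.2   0.1]
hoodfront [0.5944 0.3292] case [33.3  0.1]
caseBL [0.4689 0.3715] case [-75.9  75.1]
caseBR [0.5094 0.2268] case [-76.6 -75.2]
TL [0.6135 0.4118] case [74.3 74.3]
TR [0.6546 0.2679] case [ 74.3 -75.4]
```

```bash
cat >> go.py <<'E'
th=np.radians(15.7); W=np.array([[np.cos(th),-np.sin(th),0],[np.sin(th),np.cos(th),0],[0,0,1]])@D
AX=np.array([.5665,.3212,0])
def wg(x,z):
    p=np.array(robot.state()["tool_pos"])-AX; print("rel",np.round([p@W[:,0]*1e3,p@W[:,1]*1e3,p[2]*1e3],1)); go(AX+x/1e3*W[:,0]+[0,0,z/1e3],W)
E
python3 -c "
from go import *
wg(-48,100)"
```

```text
rel [ -0.9  29.1 218.7]
t 29.05 j [21.3 30.2 87.6 -0.3 61.8 95.1] p [0.5735 0.2929 0.2187] F [-0.6  0.9 -0.2] op -0.0002
rows [-1.91 -1.2   4.73] [ 0.03 -0.06  0.09]
```

move_arm([
  {"grip": 255,"x": -0.9,"y": -0.6,"z": 0.5,"ax": 0.03,"ay": -0.06,"az": 0.09},
  {"grip": 255,"x": -0.9,"y": -0.6,"z": 1,"ax": 0,"ay": 0,"az": 0},
  {"grip": 255,"x": 0,"y": 0,"z": 1,"ax": 0,"ay": 0,"az": 0},
  {"grip": 255,"x": 0,"y": 0,"z": 1,"ax": 0,"ay": 0,"az": 0},
  {"grip": 255,"x": 0,"y": 0,"z": 0.7,"ax": 0,"ay": 0,"az": 0},
])

```text
clock: 29.55
tool_pos: [0.5219, 0.3097, 0.1143]
ee_rot: [[0.967, 0.255, 0.006], [0.255, -0.967, 0.003], [0.007, -0.001, -1.0]]
contact_force: [-0.1, 0.2, 0.4]
opening: 0.0
```

```bash
python3 -c "
from go import *
wg(-44,65)"
```

```text
rel [-46.1  -1.  114.3]
t 29.55 j [24.5 34.3 98.8 -0.  46.6 99.7] p [0.5219 0.3097 0.1143] F [-0.1  0.2  0.4] op 0.0
rows [0.07 0.04 1.97] [-0.01 -0.06 -0.14]
```

move_arm([
  {"grip": 255,"x": 0,"y": 0,"z": 0.8,"ax": -0.01,"ay": -0.06,"az": -0.14},
  {"grip": 255,"x": 0,"y": 0,"z": 0.7,"ax": 0,"ay": 0,"az": 0},
  {"grip": 255,"x": 0,"y": 0,"z": 0,"ax": 0,"ay": 0,"az": 0},
])

```text
clock: 29.85
tool_pos: [0.5212, 0.3089, 0.074]
ee_rot: [[0.965, 0.263, -0.003], [0.263, -0.965, -0.002], [-0.004, 0.001, -1.0]]
contact_force: [0.8, -0.4, -0.0]
opening: -0.0001
```

```bash
python3 -c "
from go import *
wg(-44,65)"
```

```text
rel [-47.   -0.4  74. ]
t 29.85 j [ 24.4  37.6 100.   -0.   42.6  99.2] p [0.5212 0.3089 0.074 ] F [ 0.8 -0.4 -0. ] op -0.0001
rows [0.12 0.02 0.36] [ 0.01  0.03 -0.07]
```

move_arm([
  {"grip": 255,"x": 0.1,"y": 0,"z": 0.35,"ax": 0,"ay": 0,"az": 0},
  {"grip": 255,"x": 0.12,"y": 0,"z": 0,"ax": 0,"ay": 0,"az": 0},
  {"grip": 255,"x": 0.12,"y": 0,"z": 0,"ax": 0,"ay": 0,"az": 0},
])

```text
clock: 30.15
tool_pos: [0.5306, 0.3114, 0.0666]
ee_rot: [[0.966, 0.26, -0.001], [0.26, -0.966, -0.001], [-0.002, 0.001, -1.0]]
contact_force: [0.6, 1.1, -0.4]
opening: 0.0002
```

```bash
python3 -c "
from go import *
wg(-35,65)"
```

```text
rel [-37.2  -0.2  66.6]
t 30.15 j [24.3 38.7 98.9 -0.  42.5 99.2] p [0.5306 0.3114 0.0666] F [ 0.6  1.1 -0.4] op 0.0002
rows [0.09 0.01 0.06] [ 0.    0.01 -0.09]
```

move_arm([
  {"grip": 255,"x": 0.12,"y": 0,"z": 0.05,"ax": 0,"ay": 0,"az": 0},
])

```text
clock: 30.25
tool_pos: [0.5336, 0.3121, 0.0661]
ee_rot: [[0.966, 0.259, -0.002], [0.259, -0.966, -0.001], [-0.002, 0.001, -1.0]]
contact_force: [-13.7, -4.0, 10.6]
opening: -0.0001
```

move_arm([
  {"grip": 255,"x": 0.15,"y": 0,"z": -0.06,"ax": 0,"ay": 0,"az": 0},
])

```text
clock: 30.35
tool_pos: [0.5348, 0.3124, 0.0673]
ee_rot: [[0.966, 0.259, -0.008], [0.259, -0.966, -0.003], [-0.009, 0.001, -1.0]]
contact_force: [-14.5, -2.7, 1.9]
opening: 0.0
```

move_arm([
  {"grip": 255,"x": 0.15,"y": 0,"z": -0.1,"ax": 0,"ay": 0,"az": 0},
])

```text
clock: 30.45
tool_pos: [0.5366, 0.3129, 0.0695]
ee_rot: [[0.966, 0.259, -0.013], [0.259, -0.966, -0.005], [-0.014, 0.002, -1.0]]
contact_force: [-5.9, -0.7, -2.9]
opening: -0.0001
```

```bash
python3 -c "
from go import *
wg(-24,73)"
```

```text
rel [-31.   -0.1  69.5]
t 30.45 j [24.1 39.  97.5  0.  44.3 99.1] p [0.5366 0.3129 0.0695] F [-5.9 -0.7 -2.9] op -0.0001
rows [ 0.28  0.   -0.15] [ 0.01  0.12 -0.1 ]
```

move_arm([
  {"grip": 255,"x": 0.2,"y": 0,"z": -0.06,"ax": 0,"ay": 0.06,"az": 0},
])

```text
clock: 30.55
tool_pos: [0.54, 0.3139, 0.0711]
ee_rot: [[0.966, 0.259, -0.01], [0.259, -0.966, -0.005], [-0.011, 0.002, -1.0]]
contact_force: [-9.7, -1.6, 8.9]
opening: -0.0003
```

move_arm([
  {"grip": 255,"x": 0.2,"y": 0,"z": -0.1,"ax": 0,"ay": 0.06,"az": 0},
])

```text
clock: 30.65
tool_pos: [0.5441, 0.315, 0.0739]
ee_rot: [[0.966, 0.259, -0.005], [0.259, -0.966, -0.004], [-0.006, 0.002, -1.0]]
contact_force: [-1.3, -0.9, 0.6]
opening: -0.0003
```

```bash
python3 -c "
from go import *
wg(-22,74)"
```

```text
rel [-23.2  -0.1  73.9]
t 30.65 j [24.1 39.  96.5 -0.1 44.8 99.2] p [0.5441 0.315  0.0739] F [-1.3 -0.9  0.6] op -0.0003
rows [ 0.05  0.   -0.  ] [ 0.02  0.05 -0.1 ]
```

move_arm([
  {"grip": 255,"x": 0,"y": 0,"z": -1,"ax": 0,"ay": 0,"az": 0},
  {"grip": 255,"x": -0.8,"y": 0,"z": -0.2,"ax": 0,"ay": 0.05,"az": -0.1},
  {"grip": 255,"x": 0,"y": 0,"z": 0,"ax": 0,"ay": 0,"az": 0},
])

```text
clock: 30.95
tool_pos: [0.526, 0.3103, 0.1063]
ee_rot: [[0.963, 0.27, 0.004], [0.27, -0.963, -0.001], [0.003, 0.002, -1.0]]
contact_force: [1.0, 0.3, -0.4]
opening: -0.0002
```

Run:
```python
from go import *
from rig import imaging
wg(-40,65)
c=imaging.camera("wrist");f=c["frame"]
u,v=proj(c,AX+[0,0,.075]).astype(int); print(u,v)
cr=f[max(0,v-90):v+90,max(0,u-110):u+110]; cv2.imwrite("pics/w6.png",cv2.resize(cr,None,fx=3,fy=3,interpolation=2))
```

```text
rel [-42.   -0.5 106.3]
t 30.95 j [24.4 35.2 98.4 -0.2 46.3 98.9] p [0.526  0.3103 0.1063] F [ 1.   0.3 -0.4] op -0.0002
rows [0.07 0.01 1.65] [ 0.02 -0.03 -0.  ]
317 199
```

View pics/w6.png

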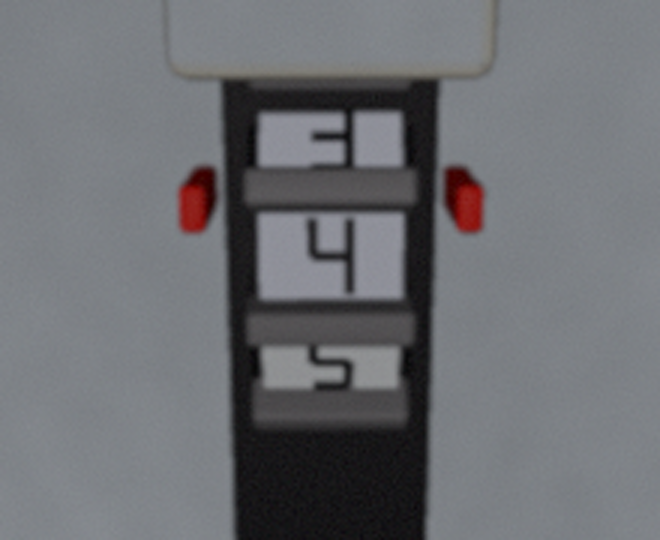

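Run:
```python
from go import *
from rig import imaging
c=imaging.camera("wrist");f=c["frame"]
e=W[:,0]; n=np.array([-e[1],e[0],0])
u,v=317,199
def cp(x,y,z): 
    q=proj(c,AX+x/1e3*e+y/1e3*n+[0,0,z/1e3]); return np.round((q-[u-110,v-90])*3)
print("fins",cp(12.3,20,82),cp(12.3,-20,82),cp(12.3,20,60),"hood",cp(29.8,0,74))
for d in range(-54,40,6):
    a=np.radians(d); print(d,cp(36*np.sin(a),0,42+36*np.cos(a)))
g=cv2.cvtColor(f,cv2.COLOR_BGR2GRAY)
print([(3*(r-109),int(x)) for r,x in enumerate(g[:,u-18]) if 110<r<255][::2])
```

```text
fins [192. 211.] [470. 211.] [207. 188.] hood [331.  82.]
-54 [330. 434.]
-48 [330. 427.]
-42 [330. 417.]
-36 [330. 405.]
-30 [330. 391.]
-24 [331. 374.]
-18 [331. 355.]
-12 [331. 334.]
-6 [331. 312.]
0 [331. 288.]
6 [331. 263.]
12 [331. 238.]
18 [331. 212.]
24 [331. 187.]
30 [331. 163.]
36 [330. 140.]
[(6, 128), (12, 129), (18, 130), (24, 130), (30, 127), (36, 128), (42, 130), (48, 131), (54, 129), (60, 128), (66, 130), (72, 129), (78, 125), (84, 115), (90, 77), (96, 67), (102, 34), (108, 25), (114, 28), (120, 70), (126, 140), (132, 146), (138, 145), (144, 144), (150, 146), (156, 142), (162, 144), (168, 146), (174, 135), (180, 78), (186, 82), (192, 85), (198, 86), (204, 90), (210, 79), (216, 48), (222, 102), (228, 143), (234, 143), (240, 146), (246, 145), (252, 142), (258, 144), (264, 142), (270, 144), (276, 144), (282, 143), (288, 142), (294, 144), (300, 148), (306, 124), (312, 55), (318, 43), (324, 70), (330, 85), (336, 82), (342, 81), (348, 78), (354, 98), (360, 139), (366, 143), (372, 142), (378, 142), (384, 142), (390, 143), (396, 113), (402, 71), (408, 73), (414, 73), (420, 78), (426, 74), (432, 57)]
```

The wheel seems to sit about 12° short of the click. I'll let time pass and measure again relative to the fins.

move_arm([
  {"grip": 255,"x": 0,"y": 0,"z": 0,"ax": 0,"ay": 0,"az": 0},
  {"grip": 255,"x": 0,"y": 0,"z": 0,"ax": 0,"ay": 0,"az": 0},
  {"grip": 255,"x": 0,"y": 0,"z": 0,"ax": 0,"ay": 0,"az": 0},
])

```text
clock: 31.35
tool_pos: [0.5293, 0.311, 0.1056]
ee_rot: [[0.963, 0.269, 0.005], [0.269, -0.963, -0.0], [0.005, 0.002, -1.0]]
contact_force: [-0.3, -0.1, 0.5]
opening: 0.0001
```

```bash
cat > wheel.py <<'E'
from go import *
from rig import imaging
def look(c):
    f=c["frame"]; e=W[:,0]; n=np.array([-e[1],e[0],0])
    P=lambda x,y,z: proj(c,AX+x/1e3*e+y/1e3*n+[0,0,z/1e3])
    hsv=cv2.cvtColor(f,cv2.COLOR_BGR2HSV); red=((hsv[...,0]<10)|(hsv[...,0]>170))&(hsv[...,1]>120)&(hsv[...,2]>60)
    k,l,st,ce=cv2.connectedComponentsWithStats(red.astype(np.uint8))
    for s_,q in zip(st[1:],ce[1:]):
        if s_[4]>20: print("fin rows",s_[1],s_[1]+s_[3]-1)
    print("fin pred rows",[round(P(x,20,z)[1],1) for x,z in((8.8,82),(15.8,82),(15.8,60))])
    g=cv2.cvtColor(f,cv2.COLOR_BGR2GRAY); a=np.arange(-60,46,2.)
    s=[]
    for d in a:
        r=np.radians(d); q=[P(36*np.sin(r),y,42+36*np.cos(r)) for y in (-9,-8,8,9)]
        s.append(int(np.mean([g[int(round(v)),int(round(u))] for u,v in q])))
    print([(int(d),x) for d,x in zip(a,s)])
E
python3 - <<'E'
from wheel import *
print("first"); c0=pickle.load(open("w5.pkl","rb")); look(c0)
print("now"); c=imaging.camera("wrist"); look(c)
E
```

```text
first
fin rows 198 211
fin rows 199 212
fin pred rows [np.float64(210.6), np.float64(201.3), np.float64(195.0)]
[(-60, 25), (-58, 27), (-56, 27), (-54, 27), (-52, 24), (-50, 23), (-48, 25), (-46, 31), (-44, 35), (-42, 50), (-40, 65), (-38, 74), (-36, 79), (-34, 87), (-32, 88), (-30, 79), (-28, 69), (-26, 72), (-24, 96), (-22, 129), (-20, 157), (-18, 158), (-16, 157), (-14, 158), (-12, 158), (-10, 159), (-8, 157), (-6, 147), (-4, 100), (-2, 96), (0, 103), (2, 95), (4, 73), (6, 112), (8, 155), (10, 158), (12, 158), (14, 159), (16, 158), (18, 158), (20, 158), (22, 159), (24, 160), (26, 147), (28, 97), (30, 72), (32, 86), (34, 86), (36, 81), (38, 88), (40, 122), (42, 101), (44, 40)]
now
fin rows 173 193
fin rows 178 194
fin pred rows [np.float64(191.9), np.float64(175.8), np.float64(168.3)]
[(-60, 31), (-58, 31), (-56, 42), (-54, 47), (-52, 54), (-50, 64), (-48, 73), (-46, 80), (-44, 77), (-42, 74), (-40, 72), (-38, 72), (-36, 72), (-34, 72), (-32, 110), (-30, 144), (-28, 142), (-26, 143), (-24, 143), (-22, 142), (-20, 144), (-18, 106), (-16, 76), (-14, 79), (-12, 80), (-10, 75), (-8, 51), (-6, 57), (-4, 138), (-2, 144), (0, 143), (2, 144), (4, 143), (6, 143), (8, 142), (10, 143), (12, 143), (14, 144), (16, 94), (18, 67), (20, 87), (22, 83), (24, 81), (26, 77), (28, 144), (30, 143), (32, 142), (34, 142), (36, 143), (38, 143), (40, 140), (42, 67), (44, 28)]
```

Measured from the ridge pattern (it read 0° at rest before): the wheel is at -13° from stop 4, exactly where I left the ridge. So I'll push each ridge all the way to the top.

```bash
python3 -c "
from go import *
wg(-27,74)"
```

```text
rel [-38.6  -0.3 105.6]
t 31.4 j [24.3 35.5 98.  -0.2 46.3 98.9] p [0.5292 0.311  0.1056] F [-0.  -0.7 -0.3] op 0.0003
rows [0.46 0.01 1.26] [ 0.01 -0.04 -0.02]
```

move_arm([
  {"grip": 255,"x": 0.2,"y": 0,"z": 0.6,"ax": 0,"ay": -0.04,"az": 0},
  {"grip": 255,"x": 0.1,"y": 0,"z": 0.35,"ax": 0,"ay": 0,"az": 0},
  {"grip": 255,"x": 0,"y": 0,"z": 0.05,"ax": 0,"ay": 0,"az": 0},
])

```text
clock: 31.7
tool_pos: [0.5373, 0.3131, 0.0778]
ee_rot: [[0.963, 0.268, -0.0], [0.268, -0.963, -0.002], [-0.001, 0.002, -1.0]]
contact_force: [-0.3, -0.6, 0.2]
opening: 0.0002
```

```bash
python3 -c "
from go import *
wg(-26,73.5)"
```

```text
rel [-30.3  -0.1  77.8]
t 31.7 j [24.2 38.2 97.6 -0.1 44.3 98.7] p [0.5373 0.3131 0.0778] F [-0.3 -0.6  0.2] op 0.0002
rows [0.17 0.   0.17] [ 0.01  0.01 -0.02]
```

move_arm([
  {"grip": 255,"x": 0.12,"y": 0,"z": 0.17,"ax": 0,"ay": 0,"az": 0},
  {"grip": 255,"x": 0.12,"y": 0,"z": 0,"ax": 0,"ay": 0,"az": 0},
])

```text
clock: 31.9
tool_pos: [0.543, 0.3146, 0.0721]
ee_rot: [[0.963, 0.269, -0.002], [0.269, -0.963, -0.003], [-0.003, 0.002, -1.0]]
contact_force: [-1.3, -1.1, 0.6]
opening: -0.0
```

move_arm([
  {"grip": 255,"x": 0.14,"y": 0,"z": -0.03,"ax": 0,"ay": 0,"az": 0},
])

```text
clock: 32.0
tool_pos: [0.5464, 0.3156, 0.0726]
ee_rot: [[0.963, 0.268, -0.003], [0.268, -0.963, -0.003], [-0.003, 0.002, -1.0]]
contact_force: [-1.8, -0.5, 2.3]
opening: -0.0001
```

move_arm([
  {"grip": 255,"x": 0.14,"y": 0,"z": -0.03,"ax": 0,"ay": 0,"az": 0},
])

```text
clock: 32.1
tool_pos: [0.55, 0.3166, 0.0735]
ee_rot: [[0.963, 0.269, -0.003], [0.269, -0.963, -0.003], [-0.004, 0.002, -1.0]]
contact_force: [-0.7, 0.3, 0.3]
opening: -0.0001
```

```bash
python3 -c "
from go import *
wg(-14.5,75.5)"
```

```text
rel [-17.1  -0.   73.5]
t 32.1 j [24.  39.4 95.7 -0.1 45.2 98.5] p [0.55   0.3166 0.0735] F [-0.7  0.3  0.3] op -0.0001
rows [ 0.11  0.   -0.08] [ 0.02  0.03 -0.02]
```

move_arm([
  {"grip": 255,"x": 0.09,"y": 0,"z": -0.06,"ax": 0,"ay": 0,"az": 0},
  {"grip": 255,"x": 0,"y": 0,"z": 0,"ax": 0,"ay": 0,"az": 0},
  {"grip": 255,"x": 0,"y": 0,"z": -1,"ax": 0,"ay": 0,"az": 0},
  {"grip": 255,"x": -0.9,"y": 0,"z": 0,"ax": 0,"ay": 0,"az": 0},
  {"grip": 255,"x": 0,"y": 0,"z": 0,"ax": 0,"ay": 0,"az": 0},
])

```text
clock: 32.6
tool_pos: [0.5312, 0.3114, 0.1018]
ee_rot: [[0.963, 0.268, -0.001], [0.268, -0.963, -0.002], [-0.002, 0.002, -1.0]]
contact_force: [-0.5, -0.2, 0.2]
opening: -0.0006
```

Run:
```python
from wheel import *
wg(-38,66)
c=imaging.camera("wrist"); look(c)
```

```text
rel [-3.660e+01 -1.000e-01  1.018e+02]
t 32.6 j [24.3 36.  97.6 -0.1 46.5 98.8] p [0.5312 0.3114 0.1018] F [-0.5 -0.2  0.2] op -0.0006
rows [-0.05  0.    1.43] [ 0.02  0.01 -0.02]
fin rows 178 200
fin rows 178 200
fin pred rows [np.float64(198.2), np.float64(181.9), np.float64(173.3)]
[(-60, 20), (-58, 20), (-56, 20), (-54, 21), (-52, 19), (-50, 22), (-48, 20), (-46, 21), (-44, 31), (-42, 46), (-40, 59), (-38, 65), (-36, 73), (-34, 85), (-32, 77), (-30, 67), (-28, 62), (-26, 61), (-24, 76), (-22, 136), (-20, 143), (-18, 143), (-16, 142), (-14, 142), (-12, 143), (-10, 141), (-8, 143), (-6, 129), (-4, 79), (-2, 88), (0, 92), (2, 92), (4, 48), (6, 108), (8, 144), (10, 143), (12, 142), (14, 142), (16, 142), (18, 143), (20, 143), (22, 142), (24, 143), (26, 135), (28, 50), (30, 66), (32, 77), (34, 76), (36, 72), (38, 72), (40, 109), (42, 41), (44, 26)]
```

The wheel is on a stop again (ridge at 0°). Second push.

move_arm([
  {"grip": 255,"x": -0.2,"y": 0,"z": 0.7,"ax": 0,"ay": 0,"az": 0},
  {"grip": 255,"x": -0.05,"y": 0,"z": 0.6,"ax": 0,"ay": 0,"az": 0},
  {"grip": 255,"x": 0,"y": 0,"z": 0,"ax": 0,"ay": 0,"az": 0},
])

```text
clock: 32.95
tool_pos: [0.5293, 0.311, 0.0703]
ee_rot: [[0.963, 0.268, 0.006], [0.268, -0.963, 0.001], [0.006, 0.001, -1.0]]
contact_force: [0.0, -0.6, 0.2]
opening: -0.0
```

```bash
python3 -c "
from go import *
wg(-37,66)"
```

```text
rel [-38.6  -0.2  70.3]
t 32.95 j [24.3 38.2 99.3 -0.1 42.2 98.9] p [0.5293 0.311  0.0703] F [ 0.  -0.6  0.2] op -0.0
rows [0.06 0.01 0.17] [ 0.01 -0.05 -0.02]
```

move_arm([
  {"grip": 255,"x": 0,"y": 0,"z": 0.16,"ax": 0,"ay": -0.05,"az": 0},
  {"grip": 255,"x": 0.14,"y": 0,"z": 0,"ax": 0,"ay": 0,"az": 0},
  {"grip": 255,"x": 0.15,"y": 0,"z": -0.05,"ax": 0,"ay": 0,"az": 0},
  {"grip": 255,"x": 0.15,"y": 0,"z": -0.08,"ax": 0,"ay": 0.03,"az": 0},
])

```text
clock: 33.35
tool_pos: [0.5361, 0.3128, 0.0693]
ee_rot: [[0.963, 0.268, -0.01], [0.268, -0.963, -0.005], [-0.011, 0.002, -1.0]]
contact_force: [-11.4, -3.1, 2.0]
opening: 0.0
```

```bash
python3 -c "
from go import *
wg(-31,69.5)"
```

```text
rel [-31.5  -0.2  69.3]
t 33.35 j [24.2 39.  97.6 -0.  44.  98.7] p [0.5361 0.3128 0.0693] F [-11.4  -3.1   2. ] op 0.0
rows [ 0.02  0.01 -0.01] [ 0.02  0.09 -0.02]
```

Same as the first push; carrying it through.

move_arm([
  {"grip": 255,"x": 0.2,"y": 0,"z": -0.06,"ax": 0,"ay": 0.06,"az": 0},
  {"grip": 255,"x": 0.2,"y": 0,"z": -0.08,"ax": 0,"ay": 0.05,"az": 0},
  {"grip": 255,"x": 0.14,"y": 0,"z": 0,"ax": 0,"ay": 0,"az": 0},
  {"grip": 255,"x": 0.14,"y": 0,"z": -0.03,"ax": 0,"ay": 0,"az": 0},
])

```text
clock: 33.75
tool_pos: [0.5493, 0.3166, 0.0759]
ee_rot: [[0.963, 0.269, -0.007], [0.269, -0.963, -0.006], [-0.009, 0.003, -1.0]]
contact_force: [-1.3, -0.1, -0.4]
opening: -0.0
```

```bash
python3 -c "
from go import *
wg(-14.5,75)"
```

```text
rel [-17.8  -0.2  75.9]
t 33.75 j [24.  39.3 95.5 -0.2 45.8 98.6] p [0.5493 0.3166 0.0759] F [-1.3 -0.1 -0.4] op -0.0
rows [0.13 0.01 0.04] [ 0.03  0.07 -0.02]
```

move_arm([
  {"grip": 255,"x": 0.12,"y": 0,"z": 0.03,"ax": 0,"ay": 0.05,"az": 0},
  {"grip": 255,"x": 0,"y": 0,"z": 0,"ax": 0,"ay": 0,"az": 0},
  {"grip": 255,"x": 0,"y": 0,"z": -1,"ax": 0,"ay": 0,"az": 0},
  {"grip": 255,"x": -0.9,"y": 0,"z": 0,"ax": 0,"ay": 0,"az": 0},
  {"grip": 255,"x": -0.1,"y": 0,"z": 0,"ax": 0,"ay": 0,"az": 0},
])

```text
clock: 34.25
tool_pos: [0.5299, 0.3112, 0.1016]
ee_rot: [[0.963, 0.268, 0.002], [0.268, -0.963, -0.003], [0.001, 0.003, -1.0]]
contact_force: [-0.2, 0.0, -0.1]
opening: 0.0
```

Run:
```python
from wheel import *
wg(-38,66)
c=imaging.camera("wrist"); look(c)
```

```text
rel [-38.   -0.3 101.6]
t 34.25 j [24.3 35.9 97.9 -0.2 46.2 98.9] p [0.5299 0.3112 0.1016] F [-0.2  0.  -0.1] op 0.0
rows [-0.    0.01  1.42] [ 0.02 -0.01 -0.02]
fin rows 175 197
fin rows 177 197
fin pred rows [np.float64(195.3), np.float64(178.9), np.float64(170.7)]
[(-60, 21), (-58, 21), (-56, 21), (-54, 20), (-52, 20), (-50, 20), (-48, 22), (-46, 16), (-44, 29), (-42, 45), (-40, 63), (-38, 65), (-36, 71), (-34, 81), (-32, 80), (-30, 65), (-28, 62), (-26, 62), (-24, 71), (-22, 126), (-20, 144), (-18, 143), (-16, 143), (-14, 143), (-12, 144), (-10, 142), (-8, 143), (-6, 133), (-4, 80), (-2, 88), (0, 91), (2, 90), (4, 46), (6, 118), (8, 144), (10, 142), (12, 143), (14, 143), (16, 143), (18, 143), (20, 144), (22, 143), (24, 142), (26, 131), (28, 49), (30, 68), (32, 79), (34, 75), (36, 73), (38, 73), (40, 109), (42, 34), (44, 27)]
```

On a stop again. Third push, same recipe.

move_arm([
  {"grip": 255,"x": -0.1,"y": 0,"z": 0.7,"ax": 0,"ay": 0,"az": 0},
  {"grip": 255,"x": -0.05,"y": 0,"z": 0.6,"ax": 0,"ay": 0,"az": 0},
  {"grip": 255,"x": 0,"y": 0,"z": 0,"ax": 0,"ay": 0,"az": 0},
])

```text
clock: 34.6
tool_pos: [0.53, 0.3113, 0.0694]
ee_rot: [[0.963, 0.268, 0.007], [0.268, -0.963, -0.0], [0.007, 0.002, -1.0]]
contact_force: [0.6, -0.9, 0.0]
opening: -0.0002
```

```bash
python3 -c "
from go import *
wg(-38.6,66.2)"
```

```text
rel [-37.9  -0.4  69.4]
t 34.6 j [24.3 38.3 99.2 -0.3 42.1 99. ] p [0.53   0.3113 0.0694] F [ 0.6 -0.9  0. ] op -0.0002
rows [-0.03  0.01  0.13] [ 0.02 -0.06 -0.02]
```

move_arm([
  {"grip": 255,"x": -0.02,"y": 0,"z": 0.13,"ax": 0,"ay": -0.05,"az": 0},
  {"grip": 255,"x": 0.14,"y": 0,"z": 0,"ax": 0,"ay": 0,"az": 0},
  {"grip": 255,"x": 0.15,"y": 0,"z": -0.05,"ax": 0,"ay": 0,"az": 0},
  {"grip": 255,"x": 0.15,"y": 0,"z": -0.08,"ax": 0,"ay": 0.03,"az": 0},
])

```text
clock: 35.0
tool_pos: [0.5368, 0.3132, 0.0689]
ee_rot: [[0.963, 0.268, -0.008], [0.268, -0.963, -0.005], [-0.009, 0.003, -1.0]]
contact_force: [-8.3, -2.1, 0.7]
opening: 0.0003
```

move_arm([
  {"grip": 255,"x": 0.2,"y": 0,"z": -0.06,"ax": 0,"ay": 0.06,"az": 0},
  {"grip": 255,"x": 0.2,"y": 0,"z": -0.08,"ax": 0,"ay": 0.05,"az": 0},
  {"grip": 255,"x": 0.14,"y": 0,"z": 0,"ax": 0,"ay": 0,"az": 0},
  {"grip": 255,"x": 0.14,"y": 0,"z": -0.03,"ax": 0,"ay": 0,"az": 0},
])

```text
clock: 35.4
tool_pos: [0.5527, 0.3178, 0.0749]
ee_rot: [[0.963, 0.268, 0.001], [0.268, -0.963, -0.003], [-0.0, 0.004, -1.0]]
contact_force: [-3.5, -1.1, -1.8]
opening: 0.0002
```

```bash
python3 -c "
from go import *
wg(-14.5,75)"
```

```text
rel [-14.2  -0.5  74.9]
t 35.4 j [24.  39.4 95.3 -0.3 45.3 98.7] p [0.5527 0.3178 0.0749] F [-3.5 -1.1 -1.8] op 0.0002
rows [-0.01  0.02 -0.01] [ 0.03  0.   -0.02]
```

move_arm([
  {"grip": 255,"x": 0,"y": 0,"z": 0,"ax": 0,"ay": 0,"az": 0},
  {"grip": 255,"x": 0,"y": 0,"z": -1,"ax": 0,"ay": 0,"az": 0},
  {"grip": 255,"x": -0.9,"y": 0,"z": 0,"ax": 0,"ay": 0,"az": 0},
  {"grip": 255,"x": -0.1,"y": 0,"z": 0,"ax": 0,"ay": 0,"az": 0},
])

```text
clock: 35.8
tool_pos: [0.5296, 0.3113, 0.1002]
ee_rot: [[0.964, 0.268, 0.002], [0.268, -0.964, -0.003], [0.001, 0.003, -1.0]]
contact_force: [-0.0, 0.9, -1.0]
opening: 0.0007
```

Run:
```python
from wheel import *
wg(-38,66)
c=imaging.camera("wrist"); look(c)
u,v=proj(c,AX+[0,0,.075]).astype(int)
cv2.imwrite("pics/w7.png",cv2.resize(c["frame"][max(0,v-70):v+70,u-80:u+80],None,fx=3,fy=3,interpolation=2))
```

```text
rel [-38.2  -0.4 100.2]
t 35.8 j [24.4 36.  98.  -0.3 46.1 99. ] p [0.5296 0.3113 0.1002] F [-0.   0.9 -1. ] op 0.0007
rows [0.01 0.01 1.37] [ 0.03 -0.01 -0.03]
fin rows 175 197
fin rows 175 197
fin pred rows [np.float64(195.4), np.float64(178.9), np.float64(170.6)]
[(-60, 19), (-58, 19), (-56, 16), (-54, 16), (-52, 23), (-50, 22), (-48, 18), (-46, 20), (-44, 25), (-42, 44), (-40, 62), (-38, 65), (-36, 71), (-34, 86), (-32, 80), (-30, 66), (-28, 63), (-26, 62), (-24, 85), (-22, 137), (-20, 144), (-18, 143), (-16, 142), (-14, 142), (-12, 143), (-10, 143), (-8, 142), (-6, 121), (-4, 80), (-2, 87), (0, 91), (2, 89), (4, 39), (6, 116), (8, 143), (10, 144), (12, 142), (14, 144), (16, 142), (18, 143), (20, 142), (22, 142), (24, 144), (26, 128), (28, 48), (30, 69), (32, 79), (34, 76), (36, 73), (38, 72), (40, 111), (42, 39), (44, 26)]
```

View pics/w7.png

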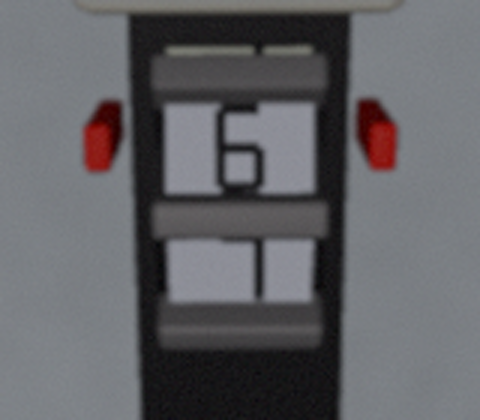

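The view shows "6" between the fins with "7" next in front. One last push.

move_arm([
  {"grip": 255,"x": -0.1,"y": 0,"z": 0.7,"ax": 0,"ay": 0,"az": 0},
  {"grip": 255,"x": -0.05,"y": 0,"z": 0.55,"ax": 0,"ay": 0,"az": 0},
  {"grip": 255,"x": 0,"y": 0,"z": 0,"ax": 0,"ay": 0,"az": 0},
])

```text
clock: 36.15
tool_pos: [0.5299, 0.3114, 0.0693]
ee_rot: [[0.964, 0.267, 0.008], [0.267, -0.964, -0.0], [0.008, 0.002, -1.0]]
contact_force: [0.0, 0.6, -0.6]
opening: 0.0001
```

```bash
python3 -c "
from go import *
wg(-38.6,66.2)"
```

```text
rel [-37.9  -0.5  69.3]
t 36.15 j [24.4 38.3 99.2 -0.3 42.  99.1] p [0.5299 0.3114 0.0693] F [ 0.   0.6 -0.6] op 0.0001
rows [-0.03  0.02  0.12] [ 0.02 -0.06 -0.03]
```

move_arm([
  {"grip": 255,"x": -0.02,"y": 0,"z": 0.13,"ax": 0,"ay": -0.05,"az": 0},
  {"grip": 255,"x": 0.14,"y": 0,"z": 0,"ax": 0,"ay": 0,"az": 0},
  {"grip": 255,"x": 0.15,"y": 0,"z": -0.05,"ax": 0,"ay": 0,"az": 0},
  {"grip": 255,"x": 0.15,"y": 0,"z": -0.08,"ax": 0,"ay": 0.03,"az": 0},
])

```text
clock: 36.55
tool_pos: [0.5361, 0.313, 0.0679]
ee_rot: [[0.964, 0.267, -0.009], [0.267, -0.964, -0.006], [-0.01, 0.004, -1.0]]
contact_force: [-10.0, -2.3, 1.8]
opening: 0.0001
```

move_arm([
  {"grip": 255,"x": 0.2,"y": 0,"z": -0.06,"ax": 0,"ay": 0.06,"az": 0},
  {"grip": 255,"x": 0.2,"y": 0,"z": -0.08,"ax": 0,"ay": 0.05,"az": 0},
  {"grip": 255,"x": 0.14,"y": 0,"z": 0,"ax": 0,"ay": 0,"az": 0},
  {"grip": 255,"x": 0.14,"y": 0,"z": -0.03,"ax": 0,"ay": 0,"az": 0},
])

```text
clock: 36.95
tool_pos: [0.5508, 0.3174, 0.0733]
ee_rot: [[0.963, 0.268, -0.003], [0.268, -0.963, -0.005], [-0.004, 0.005, -1.0]]
contact_force: [0.2, -0.3, -0.2]
opening: -0.0002
```

```bash
python3 -c "
from go import *
wg(-14.2,75)"
```

```text
rel [-16.2  -0.6  73.3]
t 36.95 j [24.1 39.5 95.5 -0.3 45.3 98.8] p [0.5508 0.3174 0.0733] F [ 0.2 -0.3 -0.2] op -0.0002
rows [ 0.08  0.02 -0.07] [ 0.04  0.03 -0.02]
```

move_arm([
  {"grip": 255,"x": 0.08,"y": 0,"z": -0.06,"ax": 0,"ay": 0,"az": 0},
  {"grip": 255,"x": 0,"y": 0,"z": -1,"ax": 0,"ay": 0,"az": 0},
  {"grip": 255,"x": -0.9,"y": 0,"z": 0,"ax": 0,"ay": 0,"az": 0},
  {"grip": 255,"x": -0.1,"y": 0,"z": 0,"ax": 0,"ay": 0,"az": 0},
  {"grip": 255,"x": 0,"y": 0,"z": 0,"ax": 0,"ay": 0,"az": 0},
])

```text
clock: 37.45
tool_pos: [0.5308, 0.3117, 0.101]
ee_rot: [[0.964, 0.267, -0.0], [0.267, -0.964, -0.004], [-0.002, 0.004, -1.0]]
contact_force: [0.6, 0.3, 0.3]
opening: -0.0002
```

Run:
```python
from wheel import *
wg(-38,66)
c=imaging.camera("wrist"); look(c)
u,v=proj(c,AX+[0,0,.075]).astype(int)
a=cv2.resize(c["frame"][max(0,v-70):v+70,u-80:u+80],(400,350))
s=imaging.camera("scene")["frame"]; t=imaging.camera("top"); 
b=cv2.resize(s[150:400,130:490],(400,278)); b=cv2.copyMakeBorder(b,0,72,0,0,0)
cv2.imwrite("pics/end.png",np.hstack([a,b]))
hsv=cv2.cvtColor(t["frame"],cv2.COLOR_BGR2HSV)
w=(hsv[...,1]<50)&(hsv[...,2]>170)
for k in blobs(w,60):
    (x,y),r=cv2.minEnclosingCircle(k)
    if abs(x-427)<5 and abs(y-232)<5: print("cover",cv2.fitEllipse(k))
```

```text
rel [-36.9  -0.5 101. ]
t 37.45 j [24.4 36.  97.6 -0.3 46.4 99.1] p [0.5308 0.3117 0.101 ] F [0.6 0.3 0.3] op -0.0002
rows [-0.04  0.02  1.4 ] [ 0.03  0.01 -0.03]
fin rows 177 199
fin rows 180 200
fin pred rows [np.float64(198.0), np.float64(181.6), np.float64(172.9)]
[(-60, 20), (-58, 20), (-56, 20), (-54, 19), (-52, 19), (-50, 20), (-48, 20), (-46, 23), (-44, 33), (-42, 47), (-40, 60), (-38, 64), (-36, 74), (-34, 84), (-32, 76), (-30, 65), (-28, 64), (-26, 62), (-24, 77), (-22, 136), (-20, 143), (-18, 141), (-16, 142), (-14, 142), (-12, 143), (-10, 142), (-8, 142), (-6, 122), (-4, 79), (-2, 88), (0, 91), (2, 89), (4, 50), (6, 104), (8, 142), (10, 142), (12, 143), (14, 142), (16, 143), (18, 142), (20, 141), (22, 143), (24, 142), (26, 121), (28, 47), (30, 60), (32, 79), (34, 76), (36, 72), (38, 79), (40, 123), (42, 29), (44, 27)]
cover ((426.5715026855469, 231.80857849121094), (24.614566802978516, 24.964731216430664), 113.75968933105469)
```

View pics/end.png

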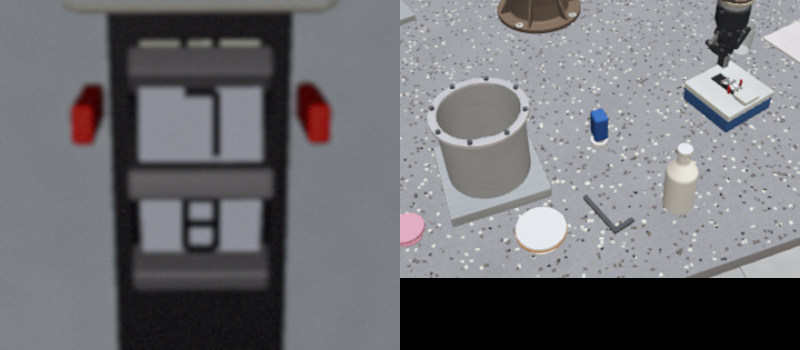

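The view shows "7" between the fins at a click stop, the tool standing free on the bench and the bystanders undisturbed. I'll raise the arm clear, let it settle and hand in.

move_arm([
  {"grip": 255,"x": 0,"y": 0,"z": -0.8,"ax": 0,"ay": 0,"az": 0},
  {"grip": 255,"x": 0,"y": 0,"z": -0.8,"ax": 0,"ay": 0,"az": 0},
  {"grip": 255,"x": 0,"y": 0,"z": -0.3,"ax": 0,"ay": 0,"az": 0},
  {"grip": 255,"x": 0,"y": 0,"z": 0,"ax": 0,"ay": 0,"az": 0},
  {"grip": 255,"x": 0,"y": 0,"z": 0,"ax": 0,"ay": 0,"az": 0},
])

```text
clock: 38.1
tool_pos: [0.5322, 0.312, 0.1469]
ee_rot: [[0.964, 0.267, -0.003], [0.266, -0.964, -0.006], [-0.005, 0.005, -1.0]]
contact_force: [-0.2, 0.7, 0.4]
opening: 0.0
```

```bash
python3 -c "
from rig import robot
s=robot.state(); print(s['clock'],s['tool_pos'],s['contact_force']); print(robot.finish_job())"
```

```text
38.1 [0.53219566 0.31196744 0.1469122 ] [-0.23148308  0.74929421  0.37005045]
the job is handed in; nothing more can be done
None
```

The job is done and handed in at 38.1 s of the 72 s allowed; the hand-in gives no verdict.

**What I did:**
- **Tool:** I took the lying seating tool with the gripper leaning 45°, turned it upright, stood it on the bench and regripped it from above.
- **Cover:** I pressed the cover home with the tool, then stood the tool back on the bench and let it go.
- **Thumbwheel:** I pushed the wheel ridge by ridge from 3 to 7.

**Last checks:**
- **Cover:** it gave about 12 mm of travel with a force drop, then stopped hard. In the top camera its image shifted 0.9 px, about what seating at 71 mm should give (0.8 px). I could not measure its tilt directly.
- **Tool:** the last scene image shows it standing free on the bench.
- **Wheel:** the last wrist image shows 7 between the fins, with a ridge at 0° (on the click stop).
- **Bystanders:** the bottle and hex key show no movement in the last scene image. The beaker was out of that crop, but the arm never came near it.
- **Contact:** the force reading was below 1 N, within noise, when I handed in.

**One disagreement:** on the first push the wheel stayed 13° short of the stop instead of clicking on by itself. I finished that push and carried the later ones all the way to the stop.

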